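# Pin the tensioner arm and grease it

## Robot

A 7-joint arm with a two-finger parallel gripper is mounted at the origin on the work surface. World frame = base frame: x ahead of the robot, y to its left, z up, the work surface at z = 0. Lengths are in m, angles in rad, forces in N, time in s.
With the tool pointing down it reaches from about 0.4 to 0.85 m from the base axis. Payload 4.5 kg.
Tool frame: the origin (TCP) lies midway between the tips of the shut fingers; the grasp point (between the pads) lies r.hold_point_z behind it (r.hold_point_z is the distance from the TCP to the grasp point, in m); y points along the fingers, x is the direction in which the jaws open and shut, and the axes are right-handed (so a half turn about y gives the same grasp; the last joint's range is limited). The gripper opens to 85 mm and grips with 20 to 120 N. Pads are 22 mm wide; open, the fingers measure 114 mm over their backs; the gripper's body (76 mm by 85 mm) begins 54 mm behind the grasp point. The pads swing forward as they close: fully open they stand 13 mm farther back than shut.
Start: joints at [1.237, 0.689, -0.195, 1.565, 0.157, 0.902, -0.215], TCP at [0.225, -0.583, 0.197] pointing down, gripper open.
Joint ranges: [-3.01, 3.01], [-0.46, 2.08], [-1.47, 1.51], [0.13, 2.56], [-1, 4.14], [0.04, 2.09], [-2.66, 2.66]. Speed limits (rad/s): [2.57, 2.57, 3.14, 3.14, 3.14, 3.14, 3.14].

## Interface

Orientations are given as a unit quaternion [w, x, y, z].
In Python, from plant import r gives the robot as it stands.
- The arm moves only by the tool play_rows, never from a script. Its argument "moves" is text: rows parted by semicolons, each of 7 numbers parted by spaces: the turn, a rotation vector about the tool's x, y, z in rad, then the shift along the tool's x, y, z in mm, then the closure in counts, from 0 (fully open) to 255 (shut). A call has exactly 8 rows; each row is the pose to reach, as a shift and turn from the pose commanded when the call began, along the tool's axes at that moment; what a row does not reach only later rows make up. A row lasts 1/12 s, in which the tool goes at most 41.7 mm and 7.16 degrees, less where a joint would pass 70% of its speed; a pose out of reach is approached as far as the arm can. A call with a gripper value outside its range is refused whole. The fingers move at their own pace and stop on an object; "force" is the grip in N (left out, the last holds). Time passes only in rows, so rows that repeat a pose let the fingers close, or fill a call up. It gives the time, the measured TCP pose, the force and the opening at its end, in the units of the state.
- r.get_state(): the state, without advancing time (a new reading comes with each control period).
- r.camera(name): name is "scene" or "top" or "wrist"; returns a dict with "image" (384x512x3 uint8, red, green, blue), "mtx" (3x3 intrinsics, pixels), "dist" ([k1, k2, p1, p2, k3] as OpenCV has them; the pictures are not rectified), "R" (3x3) and "t" (3): a world point X has camera coordinates R X + t. Camera axes: x right, y down, z forward; pixel columns grow to the right and rows downward; lengths in m; the calibration is good to about 2 mm. A picture is of the moment at which its call begins. There is no depth.
- r.hand_in(): hands the job in, once; it reports no verdict.
The state is a dict: "time_s": time; "q": joint angles; "joint_velocities": joint speeds; "joint_efforts": joint torques, N m; "tcp_pos": TCP position; "tcp_rot": TCP orientation; "wrist_force": force on the tool from outside, world axes, zero at the start; "torque": the same for the moment, N m; "grip_width": finger opening in m.
Only numpy, scipy, OpenCV 4.12 (cv2) and the standard library are available. Lean on these libraries where they do the work, as an engineer would, in place of code of your own. Each camera call takes 0.05 s, during which the arm holds its last target.

## Task

Finish refitting the belt tensioner: take the round-headed pin from the drilled wooden block, push it down through the bracket's fork and the eye of the swing arm until its head sits on the fork, and let go of it. Then take the push-type grease gun from its stand, press its coupler squarely onto the tilted grease nipple on the arm until it snaps home, and keep pushing in line until the spring-loaded nozzle is pressed in for most of its 12 mm stroke. Finish while holding the gun there, still pressed, and leave the other things on the bench as they are.

Things in the scene. Friction and masses are not known exactly. Their poses are not given: they have to be found in the camera images.
- pin_head (a point): Steel retaining pin standing nose down in the drilled wooden block: shank 14 mm across and 52 mm long, its last 8 mm tapering to a 7 mm flat nose; grooved round head 24 mm across, 36 mm tall (the block's other holes hold hexagon bolts). Point: on the axis in the head, 13 mm below its top, 23 mm above its underside, 75 mm above the nose. z: from nose to head.
- pin_seat (a point): Centre of the underside of the pin's head (same axes as pin_head, 23 mm below it).
- rack: Fixed wooden block 160 x 62 x 60 mm (x, y, z), three 17 mm through holes in a row along its x axis, 50 mm apart, the middle one in its centre. Origin: centre of its underside. Which hole holds the pin varies; block and gun stand may swap sides of the bench.
- bolt1: Dark steel hexagon bolt with a low head (25 mm across, 10 mm tall) in another hole of the block; not needed. Origin at the lower end of its 14 x 45 mm shank.
- bolt2: A second such bolt; not needed.
- fork_bore (a point): Cast-iron fork bracket bolted down: two level ears, 12 mm thick, 44 mm wide, one above the other, with an upright 16.5 mm bore. Point: on the bore's axis at the upper ear's top face, 76 mm above the bench. z up; the web carrying the ears is on the +x side, the fork opens to -x. Lower ear 30 to 42 mm above the bench; the seated pin's nose is 24 mm above it.
- link_eye (a point): Loose steel swing arm (0.85 kg) whose eye (44 mm across, 20 mm thick, 16.5 mm bore) rests on the fork's lower ear, bores in line; the arm, 32 mm wide, runs 150 mm along this point's -x to an idler pulley (84 mm) that stands on the bench. Point: on the eye's axis at its top face, 62 mm above the bench; z up. Only the pin keeps the arm from sliding.
- nipple: Heavy-duty steel grease nipple on top of the arm between fork and pulley, leaning 30 degrees from upright towards the pulley. Origin: centre of its flat tip, 92 mm above the bench, 75.5 mm from the eye's axis; z points outward along its axis. From the tip down: 6 mm tip widening over 5 mm to a 13 mm head, 8 mm neck from 9 to 17 mm below the tip, then a 19 mm hexagon.
- gun_grip (a point): Small push-type grease gun (about 0.45 kg), round about one axis, nozzle down in its stand. Point: on the axis in the steel barrel, which is 32 mm across and smooth from 54 mm below to 28 mm above the point (the gun's top). Below it a ribbed head 40 mm across and 20 mm tall, its underside, 74 mm below the point, on the stand. z up along the axis, from coupler to top.
- coupler_seat (a point): Seat inside the gun's coupler, on the axis, 121 mm below gun_grip while the nozzle is out; same axes. Coupler: 26 mm round sleeve on the nozzle, open below; its 17 mm mouth is 15 mm beyond the seat. Sprung balls in it snap behind the nipple's head (about 5 to 8 N) as the seat meets the nipple's tip: then this point and the nipple's origin coincide.
- gun_nozzle (a joint): How far the nozzle with its coupler is pressed into the gun against its spring, in m: 0 out (as it stands), 0.012 fully in. The spring begins to give at 9 N and needs about 16 N for the full 12 mm.
- stand: Fixed wooden block 84 x 84 x 70 mm with a 33 mm through hole in its centre, in which the gun's nozzle hangs: the gun must rise 65 mm to clear it. Origin: centre of its underside.
- bearing: Loose ball bearing, 52 mm across, 16 mm tall, on the bench beside the tensioner; not needed.
- wrench: Double open-ended spanner 175 mm long lying on the bench beside the tensioner; not needed.
- hammer: Hammer lying farther out on the bench; not needed.
- nutbox: Small open wooden box of nuts, 130 x 90 x 45 mm; not needed.
- tin: Metal tin, 72 mm across, 95 mm tall; not needed.
Mind the look-alikes: they are no part of the job. Leave any blue or turquoise look-alike of the part that bears link_eye alone. What is shaped like the part that bears gun_grip but yellow is not meant.

How it is judged:
By the outcome, as a careful person would: the job done as asked, in the order asked, and still so for the second after the job is handed in, while the arm keeps its last pose, push and grip.
It also fails if it takes over 61 s, if anything falls off the work surface, if the arm or the gripper's body presses on something with over 40 N, if the wrist force passes 120 N, or if a joint passes its speed limit or range.

## Working session

There is one attempt and no reset: what is moved stays moved. The work goes in short steps, Python scripts to look and compute and a tool call to move; the robot and the scene stay as the last step left them, time stands still between calls to the robot, and variables do not carry over. Pictures are saved under pics/ and viewed, and the job is handed in when it is done.

Besides the shell and the picture viewer there is one more tool, called after ">>>" as a command line: name --argument value ..., lists and objects as JSON in quotes. play_rows: Moves the arm, as the interface text tells. Its arguments: {"type":"object","properties":{"moves":{"type":"string"},"force":{"type":"number"}},"required":["moves"]}

```bash
ls; mkdir -p pics
python3 - <<'E'
from plant import r
import cv2
s=r.get_state()
for k,v in s.items(): print(k,v)
print(r.hold_point_z)
for n in ["scene","top","wrist"]:
    c=r.camera(n); cv2.imwrite(f"pics/{n}0.png",c["image"][:,:,::-1])
    print(n,c["mtx"],c["dist"],c["R"],c["t"], -c["R"].T@c["t"])
E
```

```text
pics
time_s 0.0
q [ 1.23679099  0.69002919 -0.19452122  1.56635976  0.157291    0.90247879
 -0.21510228]
joint_velocities [ 1.34803362e-03 -4.03258010e-04  6.33763234e-04 -3.02984016e-04
 -2.13362868e-03  8.69805560e-04  1.81140587e-07]
joint_efforts [-2.71648205e-04 -5.39596367e+01 -1.26641426e+00 -1.58538330e+01
  9.16493096e-03  9.39172693e-03 -1.89722363e-05]
tcp_pos [ 0.22442649 -0.58254344  0.19595188]
tcp_rot [ 0.58336081 -0.58267764  0.40068189 -0.39953843]
wrist_force [-0.06527521  0.61505487 -0.39590557]
torque [-0.02620411 -0.03889012 -0.024162  ]
grip_width 0.08540289502936851
0.0187
scene [[357.71801146   0.         263.20629988]
 [  0.         357.71801146 194.19478063]
 [  0.           0.           1.        ]] [0.02850383 0.         0.         0.         0.        ] [[ 0.85636024  0.51616576 -0.01483369]
 [ 0.3524909  -0.60532042 -0.71367875]
 [-0.37735567  0.60593737 -0.70031607]] [-0.43000597 -0.08578289  1.28171839] [ 0.88214141 -0.60661284  0.83000799]
top [[457.24804043   0.         251.15303247]
 [  0.         457.24804043 184.12171303]
 [  0.           0.           1.        ]] [-0.15968499  0.          0.          0.          0.        ] [[ 1.59179969e-02 -9.99869642e-01  2.70499039e-03]
 [-9.90972633e-01 -1.61364091e-02 -1.33089659e-01]
 [ 1.33115958e-01 -5.62050667e-04 -9.91100311e-01]] [0.02387226 0.51109704 1.30432453] [0.33247677 0.03284951 1.3606736 ]
wrist [[278.87948928   0.         253.74228078]
 [  0.         278.87948928 192.22211692]
 [  0.           0.           1.        ]] [0.0070244 0.        0.        0.        0.       ] [[ 0.36012439 -0.93290243 -0.00186501]
 [-0.89278474 -0.3452165   0.28941489]
 [-0.27063969 -0.10256031 -0.95720193]] [-0.62428599 -0.03769308  0.38063066] [ 0.29418257 -0.5563726   0.37408505]
```

View pics/scene0.png

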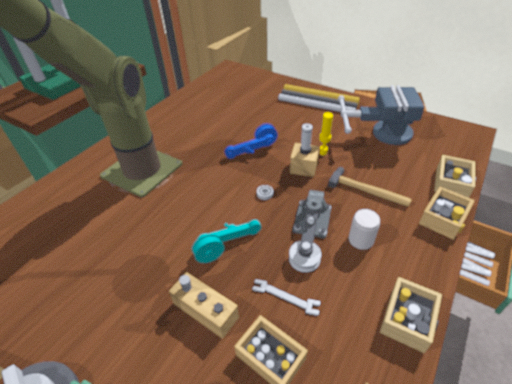

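View pics/top0.png

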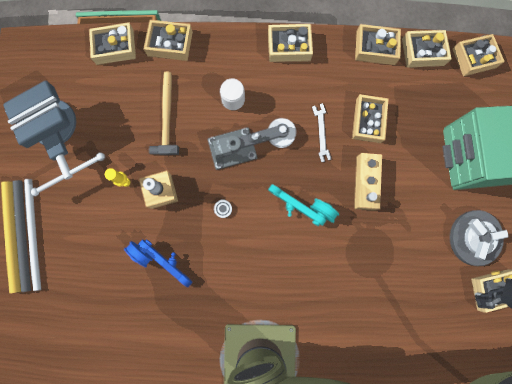

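View pics/wrist0.png

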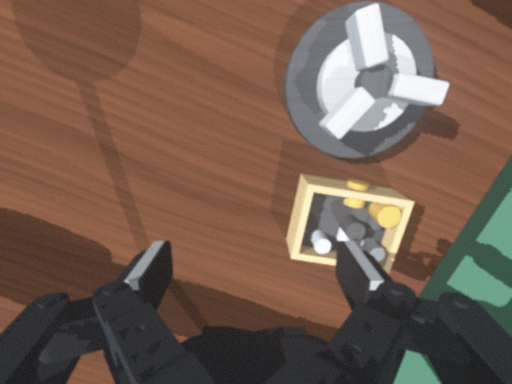

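The top view shows the rack at about (368,182), the stand with the grey gun at (158,188) (the yellow look-alike is at (117,178)), the fork at (233,147) and the arm's pulley at (283,133). I'll enlarge these.

```bash
cat > h.py <<'E'
import numpy as np, cv2
from plant import r
def ray(c,u,v):
    p=cv2.undistortPoints(np.array([[[u,v]]],float),c["mtx"],np.array(c["dist"]))[0,0]
    d=c["R"].T@np.array([p[0],p[1],1.]); o=-c["R"].T@c["t"]; return o,d
def atz(c,u,v,z):
    o,d=ray(c,u,v); return o+d*(z-o[2])/d[2]
def proj(c,X):
    X=np.atleast_2d(X).astype(float)
    return cv2.projectPoints(X,cv2.Rodrigues(np.array(c["R"]))[0],np.array(c["t"]),c["mtx"],np.array(c["dist"]))[0][:,0]
def tri(cs,uvs):
    A=np.zeros((3,3));b=np.zeros(3);L=[]
    for c,(u,v) in zip(cs,uvs):
        o,d=ray(c,u,v);d/=np.linalg.norm(d);P=np.eye(3)-np.outer(d,d);A+=P;b+=P@o;L.append((o,P))
    X=np.linalg.solve(A,b);return X,[np.linalg.norm(P@(X-o)) for o,P in L]
def crop(img,x,y,w,h,s,fn):
    cv2.imwrite(fn,cv2.resize(img[y:y+h,x:x+w,::-1],None,fx=s,fy=s,interpolation=cv2.INTER_CUBIC))
E
python3 - <<'E'
from h import *
import pickle
t=r.camera("top");s=r.camera("scene")
pickle.dump((t,s),open("c0.pkl","wb"))
T=t["image"];S=s["image"]
crop(T,200,110,100,75,8,"pics/t_fork.png")
def two(a,b,fn):
    cv2.imwrite(fn,np.hstack([cv2.resize(i[y:y+60,x:x+60,::-1],(400,400),interpolation=cv2.INTER_CUBIC) for i,x,y in (a,b)]))
two((T,340,150),(T,110,155),"pics/t_rackstand.png")
crop(S,165,260,90,75,8,"pics/s_rack.png")
crop(S,280,180,100,75+20,6,"pics/s_fork.png")
crop(S,280,100,80,80,7,"pics/s_gun.png")
E
```

```text
(no output)
```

View pics/t_fork.png

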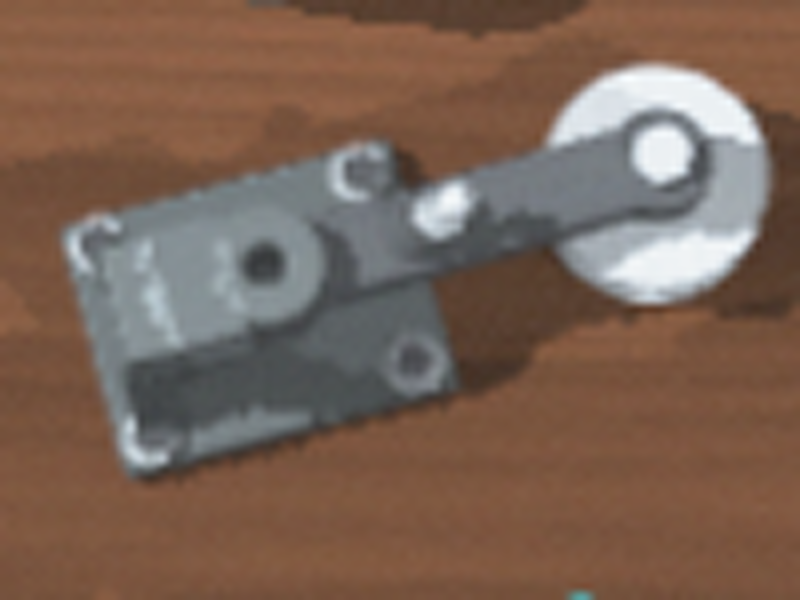

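View pics/t_rackstand.png

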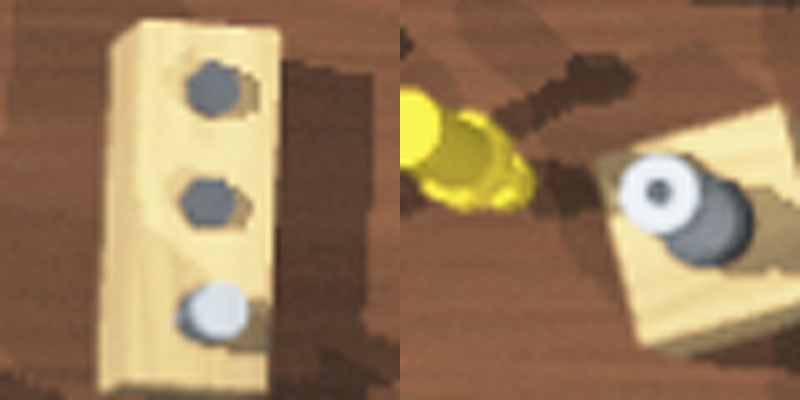

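View pics/s_rack.png

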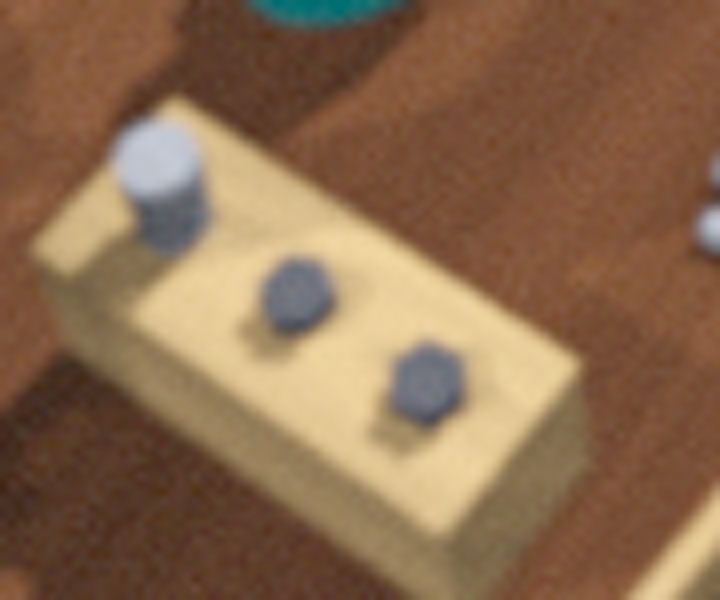

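View pics/s_fork.png

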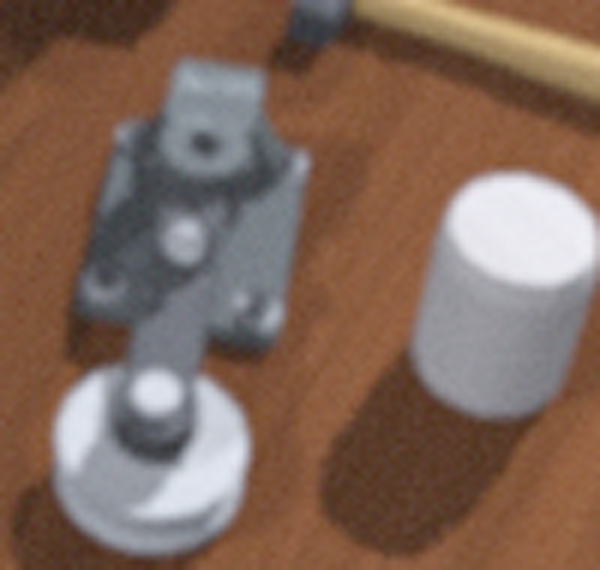

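View pics/s_gun.png

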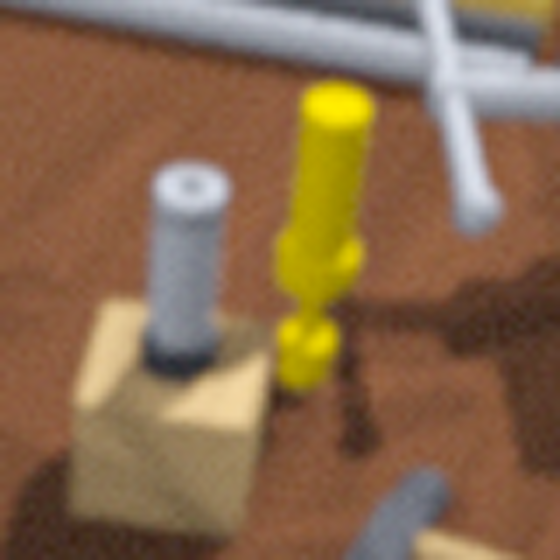

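The pin is the pale round, tall head in the block hole nearest the robot, at top (372,197) and scene (184,279). The other two heads are dark, low hexagons. The gun is the grey one in the stand, at top (148,183) and scene (307,126). The yellow one is not meant. The arm is the grey one in the fork. Blue and turquoise are look-alikes.

Run:
```python
from h import *
import pickle
t,s=pickle.load(open("c0.pkl","rb"))
def cv(x,y,sc,x0,y0): return ((x+.5)/sc-.5+x0,(y+.5)/sc-.5+y0)
P={"pin_top.096":(cv(218,312,400/60,340,150),cv(158,158,8,165,260),.096),
"fork.076":(cv(265,262,8,200,110),cv(205,143,6,280,180),.076),
"gun_top.172":(cv(258,192,400/60,110,155),cv(193,187,7,280,100),.172),
"nip.092":(cv(447,207,8,200,110),cv(183,237,6,280,180),.092),
"pulleycap":(cv(663,155,8,200,110),cv(157,394,6,280,180),.07),
"bolt_mid.07":(cv(210,204,400/60,340,150),cv(298,297,8,165,260),.07),
"bolt_far.07":(cv(213,90,400/60,340,150),cv(427,385,8,165,260),.07)}
for k,(a,b,z) in P.items():
    X,e=tri([t,s],[a,b]); print(k,np.round(1e3*X,1),"res",np.round(1e3*np.array(e),1),"top@z",np.round(1e3*atz(t,*a,z)[:2],1),"scene@z",np.round(1e3*atz(s,*b,z)[:2],1))
```

```text
pin_top.096 [ 473.  -310.1   94.2] res [0.4 0.4] top@z [ 473.1 -309.4] scene@z [ 473.7 -311.1]
fork.076 [624.4  86.6  77.2] res [0.8 0.8] top@z [625.4  87.1] scene@z [623.4  87.2]
gun_top.172 [489.1 303.7 172.2] res [0.7 0.7] top@z [489.7 304.1] scene@z [488.5 303.5]
nip.092 [644.   21.4  83.2] res [1.2 1.2] top@z [642.8  22.2] scene@z [645.9  13.2]
pulleycap [669.  -56.4  69. ] res [0.3 0.3] top@z [669.  -56.2] scene@z [669.1 -57.3]
bolt_mid.07 [ 523.6 -314.7   66.3] res [0.1 0.1] top@z [ 523.  -313.7] scene@z [ 525.4 -316. ]
bolt_far.07 [ 573.5 -317.5   66.2] res [0.5 0.5] top@z [ 573.1 -316.2] scene@z [ 574.6 -319.3]
```

```bash
cat >> h.py <<'E'
from scipy.spatial.transform import Rotation as Ro
def cur():
    s=r.get_state(); q=s["tcp_rot"]; return s,np.array(s["tcp_pos"]),Ro.from_quat([q[1],q[2],q[3],q[0]])
def delta(pos,Rt):
    s,p,R=cur()
    print("turn",np.round((R.inv()*Rt).as_rotvec(),3),"shift",np.round(1e3*R.inv().apply(np.array(pos)-p),1),"| tcp",np.round(1e3*p,1),"F",np.round(s["wrist_force"],1),"w",round(1e3*s["grip_width"],1),"t",round(s["time_s"],2))
def frame(z,xj):
    z=np.array(z,float);z/=np.linalg.norm(z);x=np.array(xj,float);x-=x@z*z;x/=np.linalg.norm(x);return Ro.from_matrix(np.column_stack([x,np.cross(z,x),z]))
E
python3 - <<'E'
from h import *
print([a for a in dir(r) if a[0]!='_'])
s,p,R=cur(); print(np.round(R.as_matrix(),3))
for xj in ([0,1,0],[0,-1,0]):
    delta([.473,-.310,.135],frame([0,0,-1],xj))
E
```

```text
['MotionError', 'camera', 'get_state', 'hand_in', 'hold_point_z']
[[ 0.36  -0.     0.933]
 [-0.933  0.001  0.36 ]
 [-0.001 -1.    -0.   ]]
turn [-0.377 -2.021 -2.021] shift [-165.3   61.5  329.9] | tcp [ 224.6 -582.9  196.4] F [-1.  -0.4  0.1] w 85.5 t 0.25
turn [-1.551  0.289  0.288] shift [-165.3   61.5  329.9] | tcp [ 224.6 -582.9  196.4] F [-1.  -0.4  0.1] w 85.5 t 0.25
```

```bash
cat >> h.py <<'E'
def frame(f,xj):
    y=np.array(f,float);y/=np.linalg.norm(y);x=np.array(xj,float);x-=x@y*y;x/=np.linalg.norm(x);return Ro.from_matrix(np.column_stack([x,y,np.cross(x,y)]))
E
python3 - <<'E'
from h import *
delta([.473,-.310,.135],frame([0,0,-1],[0,-1,0]))
delta([.473,-.310,.064],frame([0,0,-1],[0,-1,0]))
E
```

```text
turn [ 0.     0.368 -0.001] shift [-165.3   61.5  329.9] | tcp [ 224.6 -582.9  196.4] F [-1.  -0.4  0.1] w 85.5 t 0.25
turn [ 0.     0.368 -0.001] shift [-165.2  132.5  329.9] | tcp [ 224.6 -582.9  196.4] F [-1.  -0.4  0.1] w 85.5 t 0.25
```

>>> play_rows --moves "0 0.1 0 -20 7 40 0;0 0.2 0 -40 15 80 0;0 0.3 0 -60 22 120 0;0 0.368 0 -80 30 160 0;0 0.368 0 -100 37 200 0;0 0.368 0 -120 45 240 0;0 0.368 0 -140 53 280 0;0 0.368 0 -160 60 320 0" --force 60

```text
time_s: 0.92
tcp_pos: [0.4473, -0.3387, 0.1413]
tcp_rot: [-0.5, 0.5, -0.5, 0.5]
wrist_force: [0.7, -0.7, -0.7]
grip_width: 0.0854
```

Run:
```python
from h import *
c=r.camera("wrist"); cv2.imwrite("pics/w1.png",c["image"][:,:,::-1])
print(proj(c,[[.473,-.310,.096],[.473,-.310,.06]]))
delta([.473,-.310,.064],frame([0,0,-1],[0,-1,0]))
```

```text
[[218.64164266 170.37843147]
 [223.26019423 162.17268096]]
turn [-0.005  0.014 -0.008] shift [-17.   76.3  17. ] | tcp [ 455.8 -327.8  140.1] F [ 4.3  5.3 -0.8] w 85.1 t 0.97
```

View pics/w1.png

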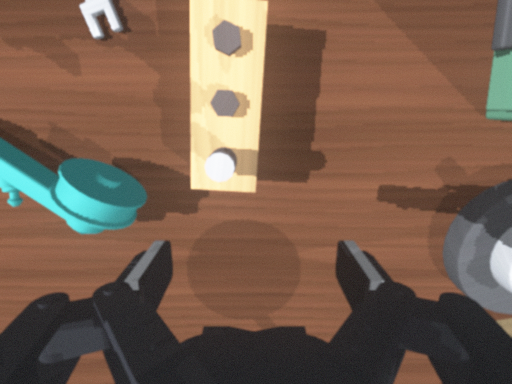

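>>> play_rows --moves "0 0 0 -5 10 10 0;0 0 0 -5 20 10 0;0 0 0 -5 20 10 0;0 0 0 -5 20 10 0;0 0 0 -5 20 10 0;0 0 0 -5 20 10 0;0 0 0 -5 20 10 0;0 0 0 -5 20 10 0"

```text
time_s: 1.63
tcp_pos: [0.456, -0.3361, 0.122]
tcp_rot: [-0.5, 0.5, -0.5, 0.501]
wrist_force: [0.0, -0.5, -0.3]
grip_width: 0.085
```

Run:
```python
from h import *
c=r.camera("wrist"); cv2.imwrite("pics/w2.png",c["image"][:,:,::-1])
print(proj(c,[[.473,-.310,.096],[.473,-.310,.06]]))
delta([.473,-.310,.064],frame([0,0,-1],[0,-1,0]))
crop(c["image"],170,120,120,90,6,"pics/w2c.png")
```

```text
[[219.38769053 187.00675931]
 [224.18417133 175.96386302]]
turn [-0.    -0.001  0.   ] shift [-25.9  57.9  16.9] | tcp [ 456.1 -335.8  121.9] F [-0.2  0.4 -0.2] w 85.5 t 1.68
```

View pics/w2.png

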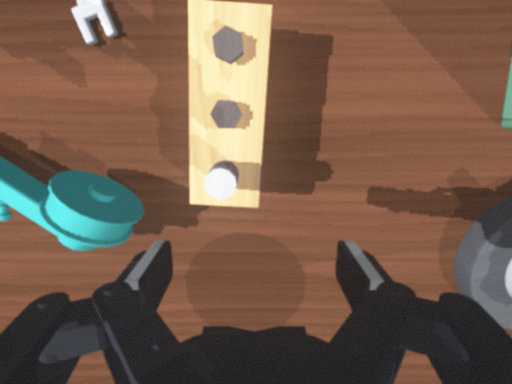

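The pin's top is at (221,182) against a predicted (219,187), within about 3 mm. That is mostly along x, which is slack in the pads' width. I'm going down over it.

>>> play_rows --moves "0 0 0 -26 0 17 0;0 0 0 -26 0 18 0;0 0 0 -26 20 18 0;0 0 0 -26 40 18 0;0 0 0 -26 58 18 0;0 0 0 -26 58 18 0;0 0 0 -26 58 18 0;0 0 0 -26 58 18 0"

```text
time_s: 2.35
tcp_pos: [0.4749, -0.3096, 0.0644]
tcp_rot: [-0.5, 0.5, -0.5, 0.5]
wrist_force: [0.6, -0.0, -0.5]
grip_width: 0.0855
```

Run:
```python
from h import *
c=r.camera("wrist"); cv2.imwrite("pics/w3.png",c["image"][:,:,::-1])
delta([.473,-.310,.064],frame([0,0,-1],[0,-1,0]))
```

```text
turn [-0.002 -0.     0.001] shift [ 0.2  0.7 -2.1] | tcp [ 475.1 -309.8   64.7] F [ 0.1 -0.7 -0.1] w 85.3 t 2.4
```

View pics/w3.png

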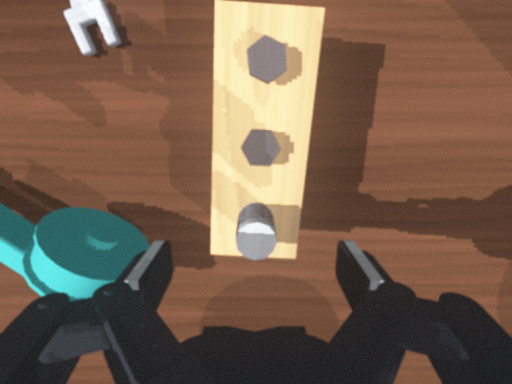

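>>> play_rows --moves "0 0 0 0 0 -1 120;0 0 0 0 0 -1 200;0 0 0 0 0 -1 240;0 0 0 0 0 -1 240;0 0 0 0 0 -1 240;0 0 0 0 0 -1 240;0 0 0 0 0 -1 240;0 0 0 0 0 -1 240" --force 60

```text
time_s: 3.07
tcp_pos: [0.4732, -0.3093, 0.0636]
tcp_rot: [-0.5, 0.5, -0.5, 0.5]
wrist_force: [-0.4, -0.6, 0.0]
grip_width: 0.0048
```

Run:
```python
from h import *
c=r.camera("wrist"); cv2.imwrite("pics/w4.png",c["image"][:,:,::-1])
delta([.473,-.310,.145],frame([0,0,-1],[0,-1,0]))
```

```text
turn [ 0. -0.  0.] shift [  0.7 -81.5  -0.3] | tcp [ 473.3 -309.3   63.5] F [ 0.4  0.5 -0.6] w 5.1 t 3.12
```

View pics/w4.png

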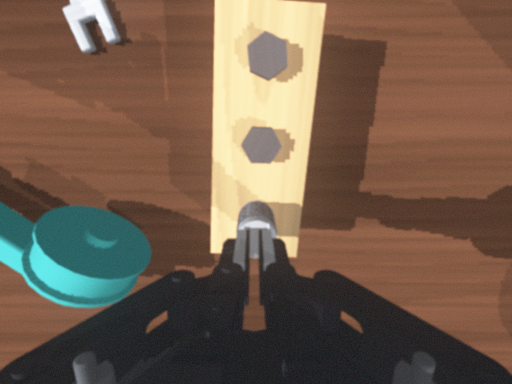

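Run:
```python
from h import *
c=r.camera("wrist")
s,p,R=cur()
print(p, -c["R"].T@c["t"], "axis",c["R"][2])
print("tcp",proj(c,[p])," hold",proj(c,[p-R.apply([0,.0187,0])]),"pintop",proj(c,[.473,-.310,.096]))
for z in (.064,.083,.096,.11): print(z,proj(c,[.473,-.31,z]), "fingertip (255,228)->",atz(c,255,228,z), "(255,258)", atz(c,255,258,z))
c2=r.camera("scene");crop(c2["image"],150,240,100,90,8,"pics/s5.png")
c3=r.camera("top");crop(c3["image"],330,140,80,75,8,"pics/t5.png")
crop(c["image"],190,180,130,100,6,"pics/w5.png")
```

```text
[ 0.47323817 -0.3093219   0.06352944] [ 0.5477966  -0.30936392  0.24157128] axis [-2.89421871e-01  1.90587984e-04 -9.57201622e-01]
tcp [[253.72175801 221.03915402]]  hold [[253.70975653 232.67370598]] pintop [[254.87518788 243.27474444]]
0.064 [[254.70835311 221.62711641]] fingertip (255,228)-> [ 0.46824227 -0.31020829  0.064     ] (255,258) [ 0.44490464 -0.31024701  0.064     ]
0.083 [[254.80028637 233.55690975]] fingertip (255,228)-> [ 0.47675453 -0.31011794  0.083     ] (255,258) [ 0.455914   -0.31015252  0.083     ]
0.096 [[254.87518788 243.27474444]] fingertip (255,228)-> [ 0.4825787  -0.31005612  0.096     ] (255,258) [ 0.46344673 -0.31008787  0.096     ]
0.11 [[254.97002351 255.57652094]] fingertip (255,228)-> [ 0.48885089 -0.30998955  0.11      ] (255,258) [ 0.47155889 -0.31001825  0.11      ]
```

View pics/s5.png

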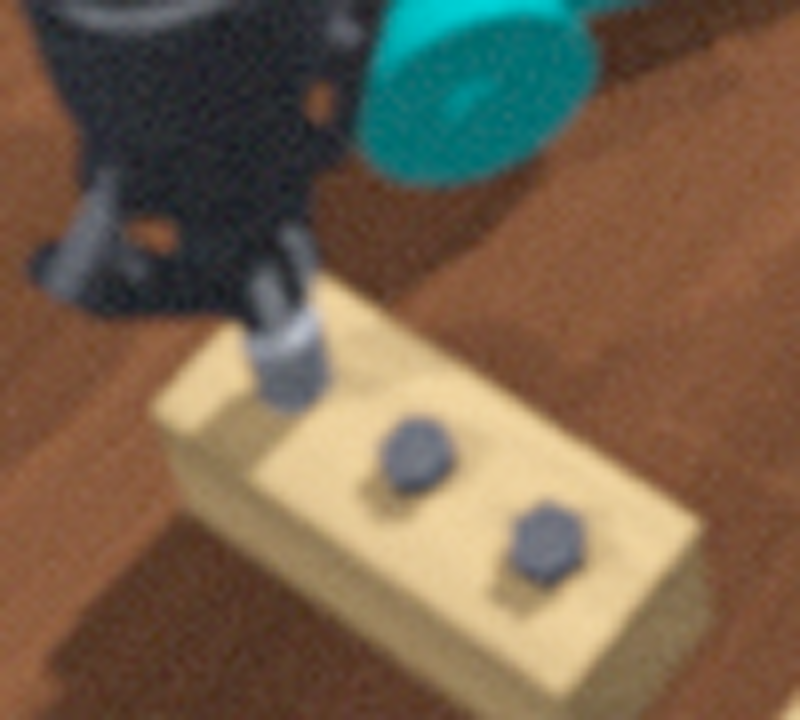

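View pics/t5.png

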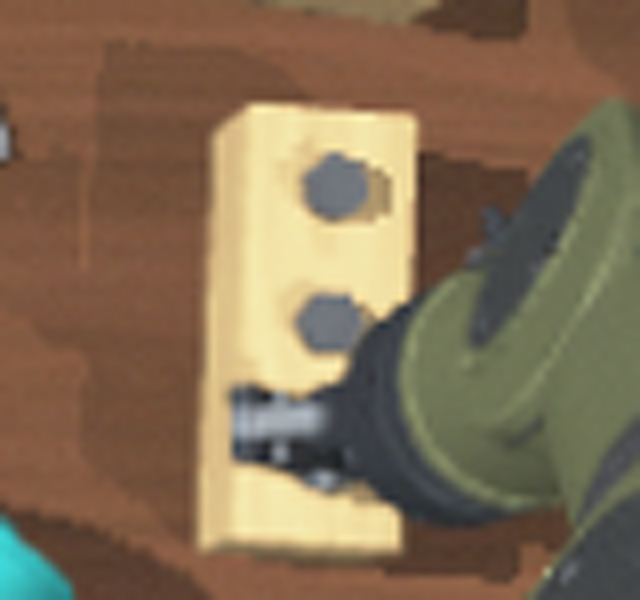

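View pics/w5.png

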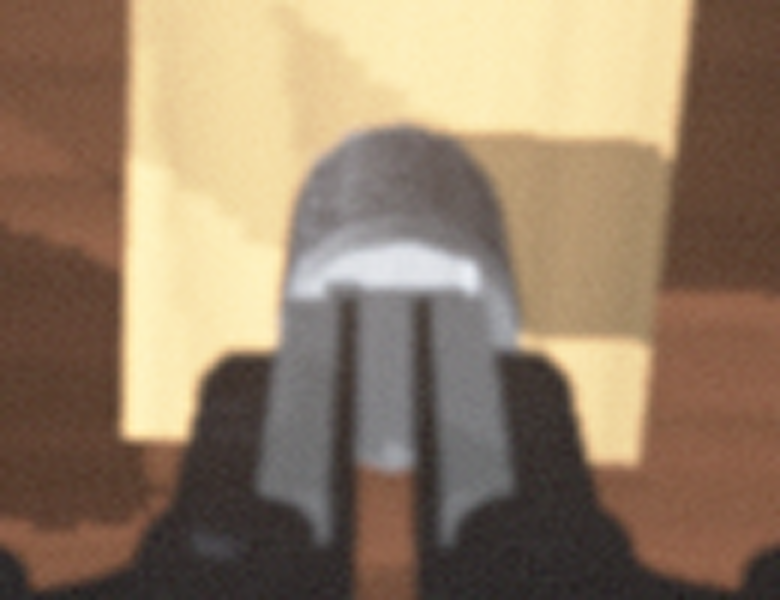

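The closed fingers appear above the pin's head: the tips cover its top at wrist (255,228), and in the scene view they end on top of it. The width of 5 mm just equals the commanded count. So the real finger tips sit about 30 mm higher than the TCP reading implies. I'll back up and measure the tips with the cameras before trusting any offset.

>>> play_rows --moves "0 0 0 0 -20 0 255;0 0 0 0 -40 0 255;0 0 0 0 -60 0 255;0 0 0 0 -60 0 255;0 0 0 0 -60 0 255;0 0 0 0 -60 0 255;0 0 0 0 -60 0 255;0 0 0 0 -60 0 255"

```text
time_s: 3.93
tcp_pos: [0.4726, -0.3089, 0.1226]
tcp_rot: [0.5, -0.5, 0.501, -0.499]
wrist_force: [-0.6, 0.6, -0.0]
grip_width: -0.0002
```

Run:
```python
from h import *
s,p,R=cur();print(p)
S=r.camera("scene");T=r.camera("top");W=r.camera("wrist")
import pickle; pickle.dump((S,T,W,p),open("c6.pkl","wb"))
for n,c,x,y in (("s",S,140,200),("t",T,330,140),("w",W,200,180)):
    print(n,proj(c,[p,p+[0,0,.033]])); crop(c["image"],x,y,100,100,6,f"pics/{n}6.png")
cv2.imwrite("pics/a6.png",np.hstack([cv2.resize(cv2.imread(f"pics/{n}6.png"),(400,400)) for n in "sw"]))
```

```text
[ 0.4725656  -0.30893146  0.12261457]
s [[182.5934617  272.08120117]
 [180.0827368  263.83292933]]
t [[374.65750162 195.53016539]
 [377.93859757 194.19582214]]
w [[253.53690014 221.24210693]
 [253.43918369 243.5959417 ]]
```

View pics/a6.png

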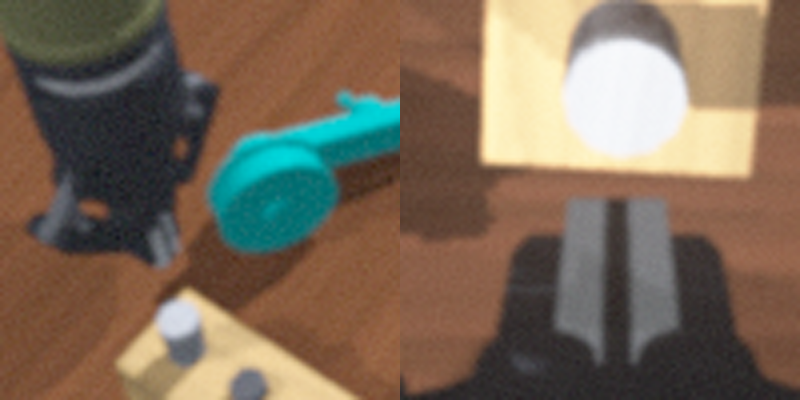

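View pics/t6.png

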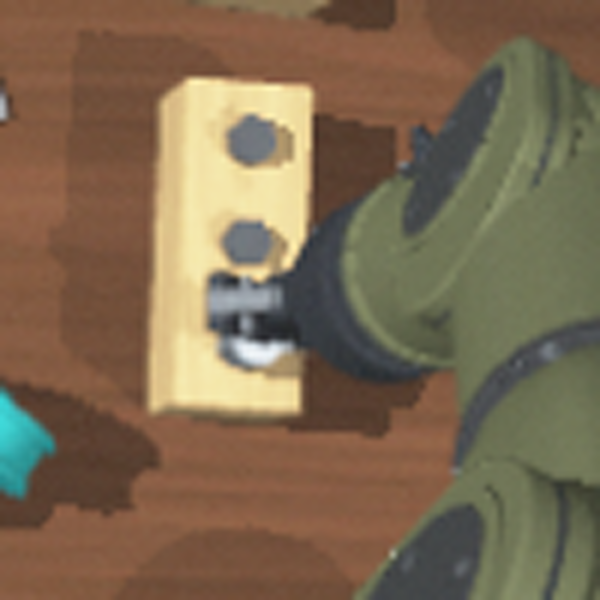

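Run:
```python
from h import *
import pickle
S,T,W,p=pickle.load(open("c6.pkl","rb"))
for us in [(181.3,265.5),(179,262)]:
  for ut in [(366,190),(368,190),(371,190)]:
    X,e=tri([S,T],[us,ut]);print(us,ut,np.round(X*1e3),np.round(np.array(e)*1e3,1), proj(W,X))
def sc(im,x,y,w,h): return cv2.resize(im[y:y+h,x:x+w,::-1],(400,400),interpolation=cv2.INTER_NEAREST)
cv2.imwrite("pics/b6.png",np.hstack([sc(S["image"],160,235,40,40),sc(T["image"],355,175,40,40)]))
```

```text
(181.3, 265.5) (366, 190) [ 476. -292.  135.] [14.4 14.4] [[227.5682335  223.41539557]]
(181.3, 265.5) (368, 190) [ 477. -295.  139.] [12.4 12.4] [[231.8701584  224.55064367]]
(181.3, 265.5) (371, 190) [ 479. -300.  145.] [9.5 9.5] [[238.64827599 226.36785126]]
(179, 262) (366, 190) [ 474. -291.  146.] [16.4 16.4] [[223.9793235  234.75470739]]
(179, 262) (368, 190) [ 474. -294.  150.] [14.5 14.5] [[228.4305801  236.13725377]]
(179, 262) (371, 190) [ 476. -299.  156.] [11.5 11.5] [[235.45460805 238.35310577]]
```

View pics/b6.png

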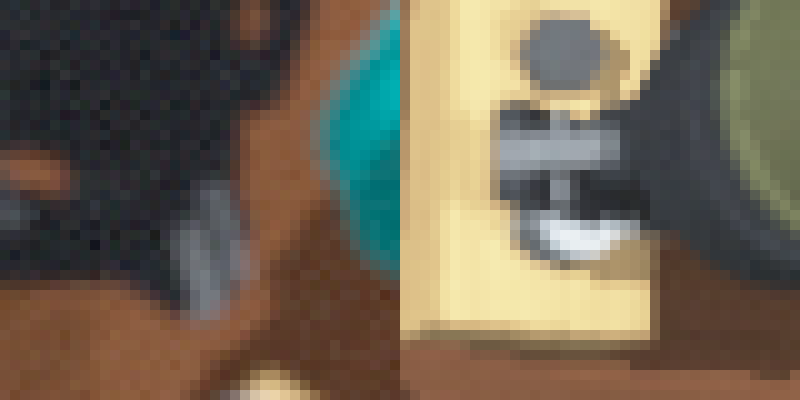

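Run:
```python
from h import *
import pickle
S,T,W,p=pickle.load(open("c6.pkl","rb"))
for c,uv in ((S,(180.5,266.5)),(W,(254,229.5))):
    o,d=ray(c,*uv)
    for x in (.4726,.4836): print(np.round(1e3*(o+d*(x-o[0])/d[0]),1))
print(tri([S,W],[(180.5,266.5),(254,229.5)]),p)
```

```text
[ 472.6 -310.   146.5]
[ 483.6 -317.9  164.9]
[ 472.6 -309.3  136.3]
[ 483.6 -309.2  160.4]
(array([ 0.47515359, -0.30986345,  0.14681251]), [np.float64(0.002130887410630133), np.float64(0.0021308874106301372)]) [ 0.4725656  -0.30893146  0.12261457]
```

The reported TCP is about 30 mm beyond the true tips: scene and wrist cameras agree on tip z ≈ 147–160 mm against a TCP of 123. The pin also passed untouched under the "shut" fingers. I'll open and go deeper in steps, checking visually.

>>> play_rows --moves "0 0 0 0 0 0 0;0 0 0 0 0 0 0;0 0 0 0 0 0 0;0 0 0 0 0 0 0;0 0 0 0 30 0 0;0 0 0 0 60 0 0;0 0 0 0 72 0 0;0 0 0 0 72 0 0"

```text
time_s: 4.75
tcp_pos: [0.4712, -0.308, 0.0488]
tcp_rot: [0.5, -0.501, 0.502, -0.498]
wrist_force: [-0.6, -0.1, -0.0]
grip_width: 0.0855
```

Run:
```python
from h import *
s,p,R=cur();print(p,s["wrist_force"],s["grip_width"])
S=r.camera("scene");W=r.camera("wrist")
def sc(im,x,y,w,h): return cv2.resize(im[y:y+h,x:x+w,::-1],(400,400),interpolation=cv2.INTER_CUBIC)
cv2.imwrite("pics/a7.png",np.hstack([sc(S["image"],130,230,100,100),sc(W["image"],140,120,240,240)]))
```

```text
[ 0.47123769 -0.3080169   0.04881748] [-0.61413    -0.05621654 -0.0471296 ] 0.08554227380438856
```

View pics/a7.png

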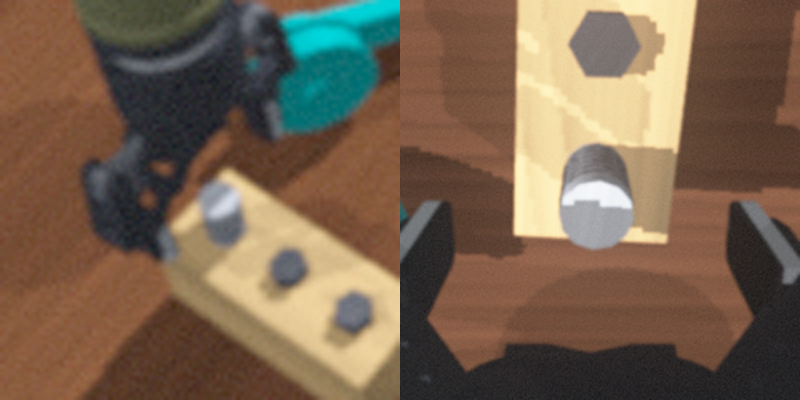

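Run:
```python
from h import *
delta([.473,-.310,.035],frame([0,0,-1],[0,-1,0]))
```

```text
turn [ 0. -0. -0.] shift [ 0.6 16.6 -0.3] | tcp [ 473.3 -309.4   51.6] F [ 0.4 -0.5  0.1] w 85.4 t 4.85
```

>>> play_rows --moves "0 0 0 0.6 16 0 0;0 0 0 0.6 16 0 0;0 0 0 0.6 16 0 100;0 0 0 0.6 16 0 150;0 0 0 0.6 16 0 200;0 0 0 0.6 16 0 230;0 0 0 0.6 16 0 255;0 0 0 0.6 16 0 255" --force 60

```text
time_s: 5.52
tcp_pos: [0.4736, -0.31, 0.0363]
tcp_rot: [-0.5, 0.5, -0.5, 0.5]
wrist_force: [-1.4, 2.1, 4.0]
grip_width: 0.022
```

Run:
```python
from h import *
s,p,R=cur();print(p,s["wrist_force"],s["grip_width"])
S=r.camera("scene");W=r.camera("wrist")
def sc(im,x,y,w,h): return cv2.resize(im[y:y+h,x:x+w,::-1],(400,400),interpolation=cv2.INTER_CUBIC)
cv2.imwrite("pics/a8.png",np.hstack([sc(S["image"],150,240,70,70),sc(W["image"],190,150,130,130)]))
delta([.473,-.310,.135],frame([0,0,-1],[0,-1,0]))
```

```text
[ 0.47359471 -0.30995689  0.03634348] [-1.36129995  2.10095321  3.98475021] 0.022033737630941474
turn [-0.001 -0.     0.   ] shift [  0.  -98.6  -0.5] | tcp [ 473.6 -310.    36.4] F [0.  0.8 5.4] w 22.3 t 5.62
```

View pics/a8.png

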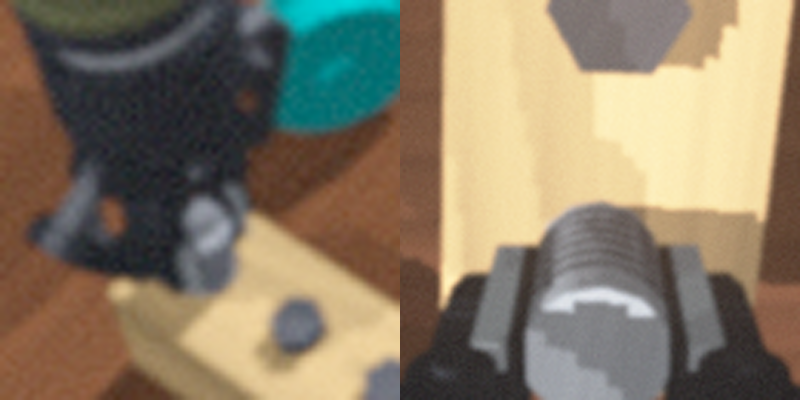

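Gripped: the width is 22 mm on the grooved head. Lifting.

>>> play_rows --moves "0 0 0 0 -20 0 255;0 0 0 0 -45 0 255;0 0 0 0 -75 0 255;0 0 0 0 -105 0 255;0 0 0 0 -120 0 255;0 0 0 0 -120 0 255;0 0 0 0 -120 0 255;0 0 0 0 -120 0 255" --force 60

```text
time_s: 6.28
tcp_pos: [0.4722, -0.3093, 0.1544]
tcp_rot: [0.5, -0.5, 0.501, -0.499]
wrist_force: [0.3, -0.1, -2.0]
grip_width: 0.0223
```

Run:
```python
from h import *
s,p,R=cur();print(p,s["wrist_force"],s["grip_width"])
S=r.camera("scene");W=r.camera("wrist");T=r.camera("top")
def sc(im,x,y,w,h): return cv2.resize(im[y:y+h,x:x+w,::-1],(400,400),interpolation=cv2.INTER_CUBIC)
cv2.imwrite("pics/a9.png",np.hstack([sc(S["image"],130,200,100,100),sc(W["image"],190,150,130,130)]))
```

```text
[ 0.47223325 -0.30926986  0.1543673 ] [ 0.26058982 -0.12973157 -2.02823013] 0.022346158356827565
```

View pics/a9.png

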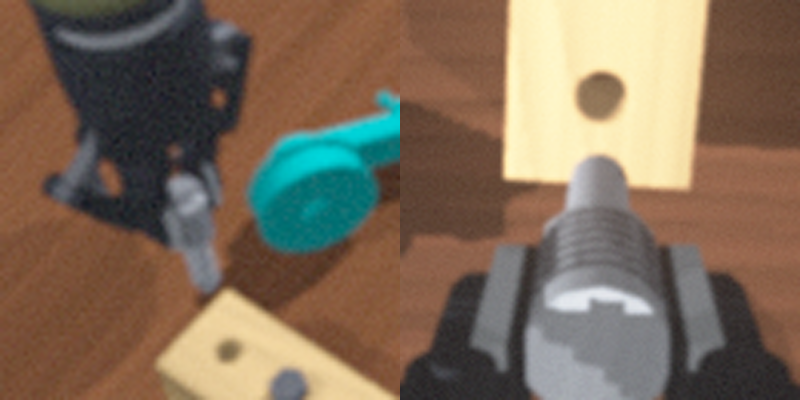

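>>> play_rows --moves "0 0 0 -35 0 13 255;0 0 0 -70 0 26 255;0 0 0 -105 0 39 255;0 0 0 -140 0 52 255;0 0 0 -175 0 65 255;0 0 0 -205 0 77 255;0 0 0 -230 0 86 255;0 0 0 -250 0 95 255"

```text
time_s: 7.1
tcp_pos: [0.5682, -0.0564, 0.1544]
tcp_rot: [-0.501, 0.501, -0.5, 0.498]
wrist_force: [-0.9, -0.4, -2.0]
grip_width: 0.0221
```

Run:
```python
from h import *
delta([.625,.087,.145],frame([0,0,-1],[0,-1,0]))
```

```text
turn [ 0.002  0.003 -0.001] shift [-143.2    9.5   57.3] | tcp [568.2 -56.4 154.4] F [-0.9 -0.4 -2. ] w 22.1 t 7.1
```

>>> play_rows --moves "0 0 0 -30 0 12 255;0 0 0 -60 0 24 255;0 0 0 -90 0 36 255;0 0 0 -120 0 48 255;0 0 0 -143 0 57 255;0 0 0 -143 0 57 255;0 0 0 -143 0 57 255;0 0 0 -143 0 57 255"

```text
time_s: 7.77
tcp_pos: [0.6244, 0.0819, 0.1545]
tcp_rot: [-0.499, 0.501, -0.5, 0.5]
wrist_force: [-0.6, -0.7, -1.6]
grip_width: 0.0221
```

Run:
```python
from h import *
W=r.camera("wrist");s=r.camera("scene")
delta([.625,.087,.145],frame([0,0,-1],[0,-1,0]))
cv2.imwrite("pics/w10.png",W["image"][:,:,::-1])
print(proj(W,[[.6244,.0867,.076],[.6244,.0867,.125],[.473+.1514,.0867,.201+.013]]))
crop(s["image"],260,130,120,120,6,"pics/s10.png")
```

```text
turn [ 0.001 -0.003  0.002] shift [-6.2 10.   0.3] | tcp [624.7  80.8 155. ] F [ 0.2  0.2 -1.2] w 22.4 t 7.87
[[248.58078564 189.07899088]
 [247.56800231 206.50574137]
 [243.92541706 269.14120617]]
```

View pics/w10.png

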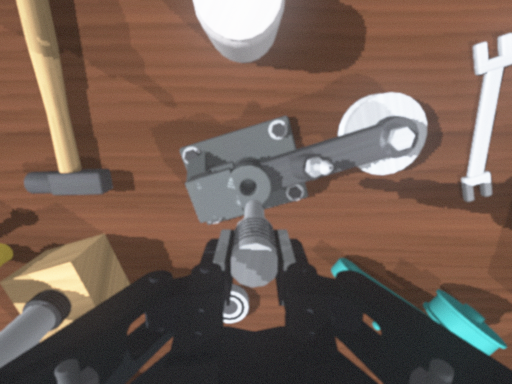

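View pics/s10.png

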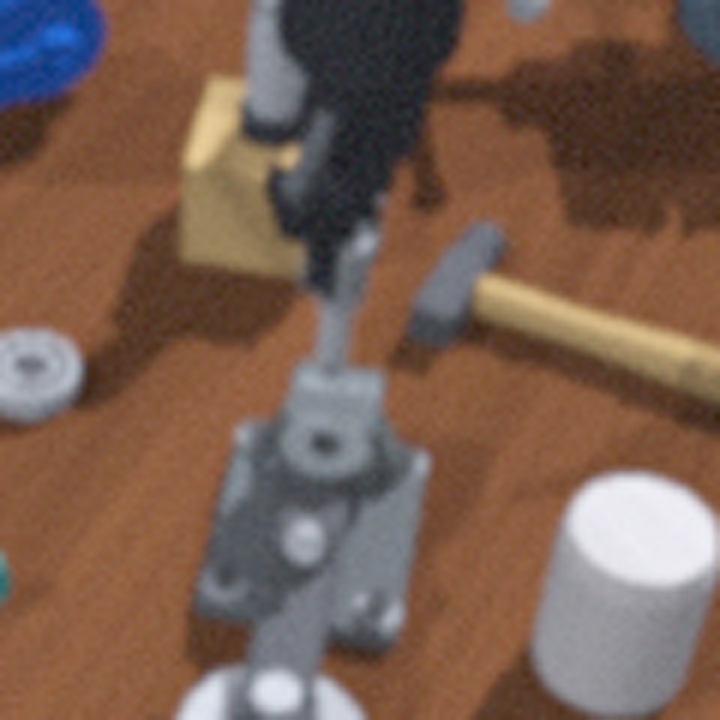

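Run:
```python
from h import *
W=r.camera("wrist")
crop(W["image"],205,150,100,100,8,"pics/w11.png")
delta([.625,.087,.145],frame([0,0,-1],[0,-1,0]))
```

```text
turn [ 0.001 -0.003  0.001] shift [-6.  10.2  0.1] | tcp [624.8  81.  155.2] F [ 0.7 -1.2 -1.1] w 22.1 t 7.92
```

View pics/w11.png

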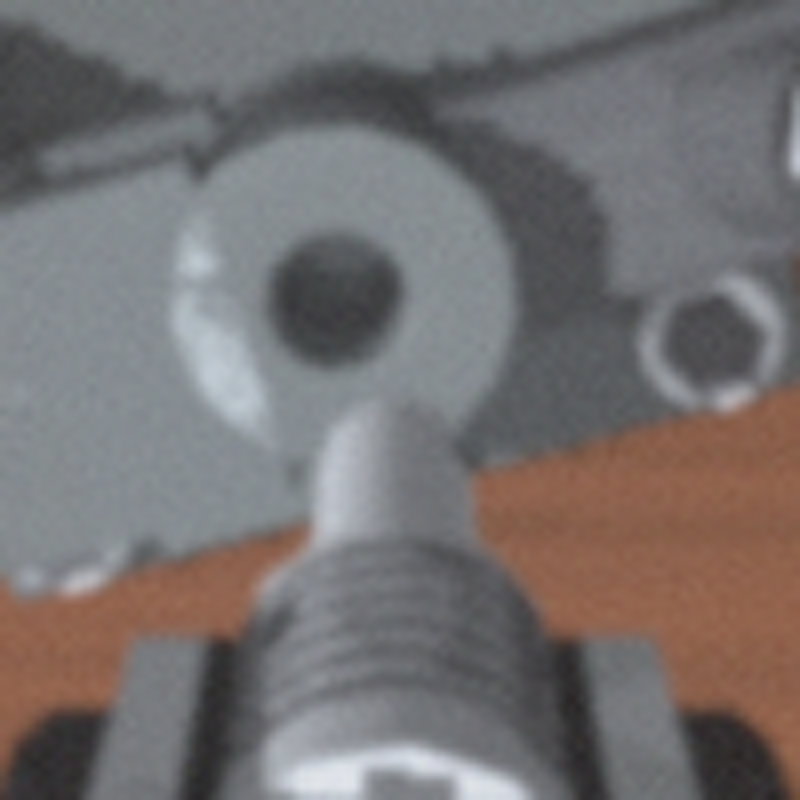

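Run:
```python
from h import *
W=r.camera("wrist")
s,p,R=cur()
for zn in (.124,.127,.130):
  n=atz(W,252.7,203.7,zn); b=atz(W,246.8,186.8,.076); print(np.round(1e3*n,1),np.round(1e3*b,1),np.round(1e3*(b-n),1))
print(p)
```

```text
[626.6  81.7 124. ] [627.   87.5  76. ] [  0.4   5.8 -48. ]
[627.6  81.7 127. ] [627.   87.5  76. ] [ -0.6   5.8 -51. ]
[628.7  81.7 130. ] [627.   87.5  76. ] [ -1.7   5.8 -54. ]
[0.62499186 0.08123323 0.15541258]
```

>>> play_rows --moves "0 0 0 -6 0 0 255;0 0 0 -6 0 0 255;0 0 0 -6 15 0 255;0 0 0 -6 30 0 255;0 0 0 -6 38 0 255;0 0 0 -6 38 0 255;0 0 0 -6 38 0 255;0 0 0 -6 38 0 255"

```text
time_s: 8.63
tcp_pos: [0.626, 0.0891, 0.1183]
tcp_rot: [-0.5, 0.5, -0.5, 0.5]
wrist_force: [-0.5, -0.1, -1.3]
grip_width: 0.022
```

Run:
```python
from h import *
W=r.camera("wrist");S=r.camera("scene")
crop(W["image"],205,150,100,100,8,"pics/w12.png")
crop(S["image"],285,160,60,60,10,"pics/s12.png")
delta([.625,.087,.145],frame([0,0,-1],[0,-1,0]))
```

```text
turn [-0.002 -0.    -0.   ] shift [  2.1 -26.5  -1. ] | tcp [626.1  89.1 118.5] F [-0.4  0.3 -2.2] w 22.1 t 8.73
```

View pics/w12.png

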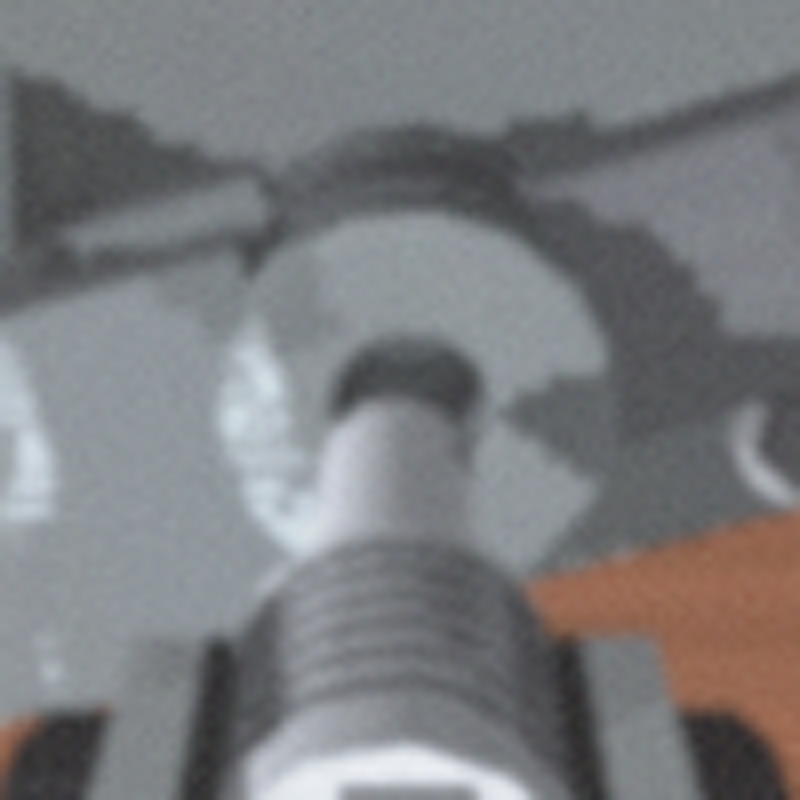

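View pics/s12.png

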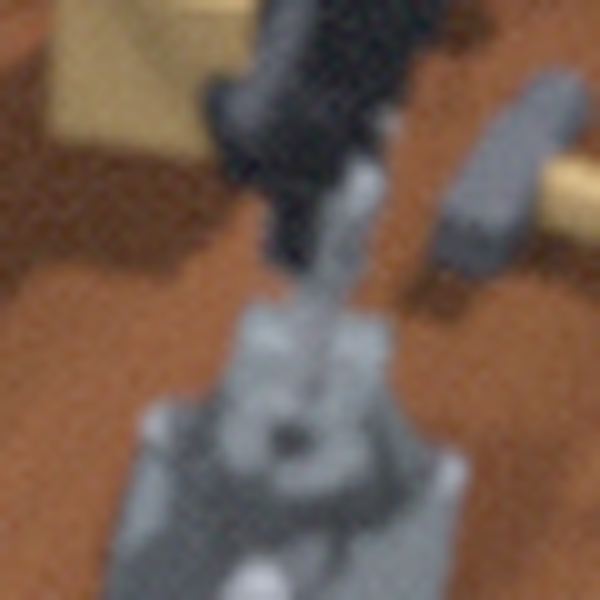

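Run:
```python
from h import *
W=r.camera("wrist")
s,p,R=cur()
for dz in (-.031,-.0285,-.026):
  n=atz(W,252.7,203.7,p[2]+dz); b=atz(W,255.6,200.2,.076); print(np.round(1e3*n,1),np.round(1e3*b,1),np.round(1e3*(b-n),1))
print(p)
```

```text
[628.   90.   87.4] [627.1  87.6  76. ] [ -0.9  -2.4 -11.4]
[628.8  90.   89.9] [627.1  87.6  76. ] [ -1.7  -2.4 -13.9]
[629.7  89.9  92.4] [627.1  87.6  76. ] [ -2.6  -2.3 -16.4]
[0.62596664 0.08910793 0.11839797]
```

>>> play_rows --moves "0 0 0 2.4 0 -1.4 255;0 0 0 2.4 0 -1.4 255;0 0 0 2.4 0 -1.4 255;0 0 0 2.4 4 -1.4 255;0 0 0 2.4 8 -1.4 255;0 0 0 2.4 12 -1.4 255;0 0 0 2.4 12 -1.4 255;0 0 0 2.4 12 -1.4 255"

```text
time_s: 9.45
tcp_pos: [0.6235, 0.0866, 0.1049]
tcp_rot: [-0.5, 0.5, -0.5, 0.5]
wrist_force: [0.2, 0.2, -1.7]
grip_width: 0.0221
```

Run:
```python
from h import *
W=r.camera("wrist")
crop(W["image"],205,150,100,100,8,"pics/w13.png")
delta([.625,.087,.145],frame([0,0,-1],[0,-1,0]))
```

```text
turn [ 0. -0.  0.] shift [ -0.3 -39.7   1.2] | tcp [623.8  86.7 105.3] F [ 0.1 -0.1 -0.1] w 22.3 t 9.5
```

View pics/w13.png

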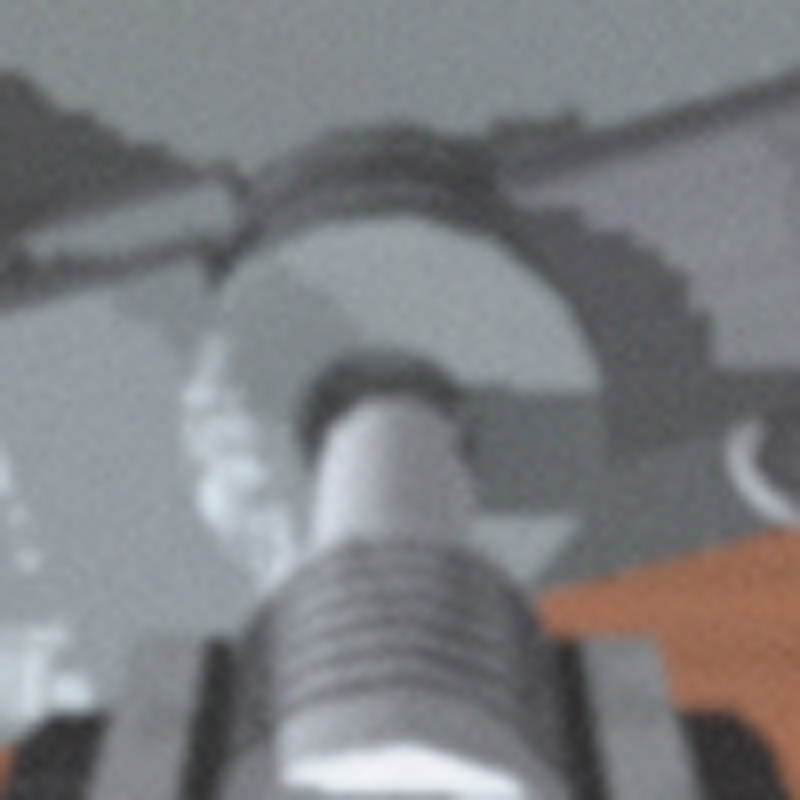

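>>> play_rows --moves "0 0 0 0 0 1 255;0 0 0 0 3 1 255;0 0 0 0 6 1 255;0 0 0 0 9 1 255;0 0 0 0 12 1 255;0 0 0 0 15 1 255;0 0 0 0 17 1 255;0 0 0 0 17 1 255"

```text
time_s: 10.17
tcp_pos: [0.6245, 0.0866, 0.0879]
tcp_rot: [-0.5, 0.5, -0.5, 0.5]
wrist_force: [-0.2, -1.1, -2.4]
grip_width: 0.0223
```

Run:
```python
from h import *
W=r.camera("wrist")
crop(W["image"],205,150,100,100,6,"pics/w14.png")
delta([.625,.087,.145],frame([0,0,-1],[0,-1,0]))
```

```text
turn [ 0.001 -0.     0.   ] shift [ -0.4 -56.8   0.3] | tcp [624.7  86.6  88.2] F [ 0.  -0.6 -0.7] w 21.9 t 10.22
```

View pics/w14.png

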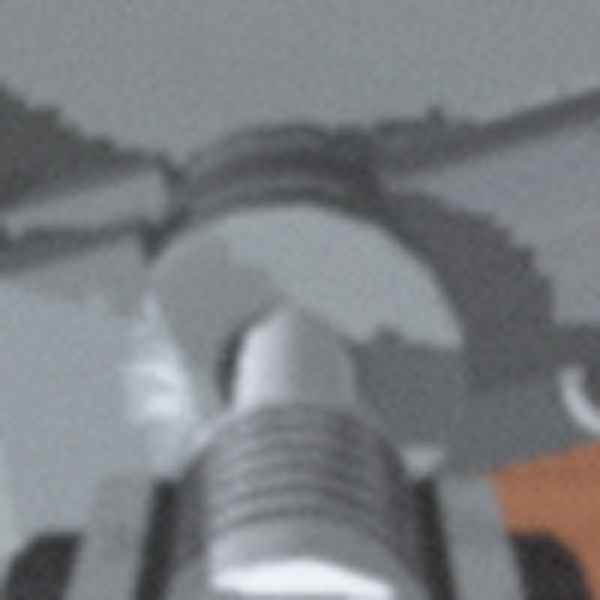

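>>> play_rows --moves "0 0 0 0.5 3 0 255;0 0 0 0.5 6 0 255;0 0 0 0.5 9 0 255;0 0 0 0.5 12 0 255;0 0 0 0.5 15 0 255;0 0 0 0.5 18 0 255;0 0 0 0.5 18 0 255;0 0 0 0.5 18 0 255"

```text
time_s: 10.88
tcp_pos: [0.6247, 0.0863, 0.0701]
tcp_rot: [0.5, -0.5, 0.5, -0.5]
wrist_force: [-0.9, 1.3, -1.5]
grip_width: 0.0223
```

Run:
```python
from h import *
W=r.camera("wrist")
crop(W["image"],205,150,100,100,6,"pics/w15.png")
delta([.625,.087,.145],frame([0,0,-1],[0,-1,0]))
```

```text
turn [ 0.001 -0.    -0.   ] shift [ -0.7 -74.7   0.3] | tcp [624.7  86.3  70.3] F [-0.2  0.4 -2.6] w 22.3 t 10.93
```

View pics/w15.png

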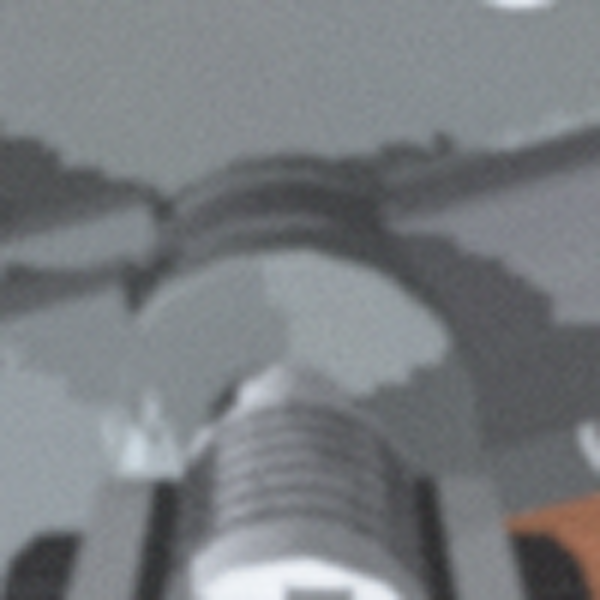

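>>> play_rows --moves "0 0 0 0.5 3 0 255;0 0 0 0.5 6 0 255;0 0 0 0.5 9 0 255;0 0 0 0.5 12 0 255;0 0 0 0.5 14 0 255;0 0 0 0.5 16 0 255;0 0 0 0.5 16 0 255;0 0 0 0.5 16 0 255"

```text
time_s: 11.6
tcp_pos: [0.6247, 0.0862, 0.054]
tcp_rot: [0.5, -0.5, 0.5, -0.5]
wrist_force: [-0.2, 3.2, -3.6]
grip_width: 0.022
```

Run:
```python
from h import *
delta([.625,.087,.145],frame([0,0,-1],[0,-1,0]))
```

```text
turn [ 0.     0.    -0.001] shift [ -0.9 -91.    0.2] | tcp [624.7  86.2  54. ] F [-0.2  3.2 -3.6] w 22.0 t 11.6
```

>>> play_rows --moves "0 0 0 -0.3 1 0 255;0 0 0 -0.3 1.5 0 255;0 0 0 -0.3 2 0 255;0 0 0 -0.3 2.5 0 255;0 0 0 -0.3 3 0 255;0 0 0 -0.3 3 0 255;0 0 0 -0.3 3 0 255;0 0 0 -0.3 3 0 255"

```text
time_s: 12.27
tcp_pos: [0.6249, 0.0862, 0.0524]
tcp_rot: [0.5, -0.5, 0.5, -0.5]
wrist_force: [-3.1, 4.0, 6.1]
grip_width: 0.0226
```

Run:
```python
from h import *
delta([.625,.087,.145],frame([0,0,-1],[0,-1,0]))
S=r.camera("scene");W=r.camera("wrist")
def sc(im,x,y,w,h): return cv2.resize(im[y:y+h,x:x+w,::-1],(400,400),interpolation=cv2.INTER_CUBIC)
cv2.imwrite("pics/a16.png",np.hstack([sc(S["image"],280,170,60,60),sc(W["image"],205,150,100,100)]))
```

```text
turn [-0. -0. -0.] shift [ -0.8 -92.6   0.1] | tcp [624.9  86.2  52.4] F [-3.1  4.   6.1] w 22.6 t 12.27
```

View pics/a16.png

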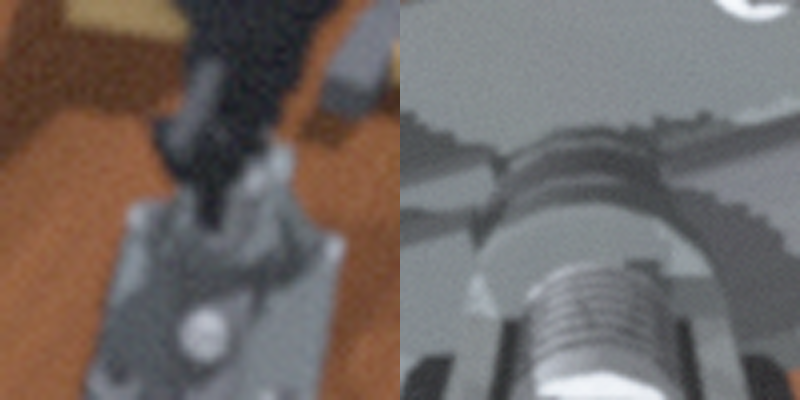

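Head on the fork: TCP z 52.4 mm as predicted, and the vertical force reversed to +6 N. Releasing part-way, then straight up.

>>> play_rows --moves "0 0 0 0 -0.5 0 120;0 0 0 0 -0.5 0 120;0 0 0 0 -0.5 0 120;0 0 0 0 -0.5 0 120;0 0 0 0 -15 0 120;0 0 0 0 -35 0 120;0 0 0 0 -60 0 120;0 0 0 0 -90 0 120"

```text
time_s: 13.03
tcp_pos: [0.6238, 0.0849, 0.1411]
tcp_rot: [-0.499, 0.501, -0.501, 0.5]
wrist_force: [0.1, 0.6, -0.9]
grip_width: 0.0451
```

Run:
```python
from h import *
delta([.489,.3037,.26],frame([0,0,-1],[0,-1,0]))
S=r.camera("scene");W=r.camera("wrist")
def sc(im,x,y,w,h): return cv2.resize(im[y:y+h,x:x+w,::-1],(400,400),interpolation=cv2.INTER_CUBIC)
cv2.imwrite("pics/a17.png",np.hstack([sc(S["image"],280,170,60,60),sc(W["image"],125,70,260,260)]))
```

```text
turn [ 0.003 -0.001  0.002] shift [-218.5 -118.8 -135.4] | tcp [623.8  84.9 141.1] F [ 0.1  0.6 -0.9] w 45.1 t 13.03
```

View pics/a17.png

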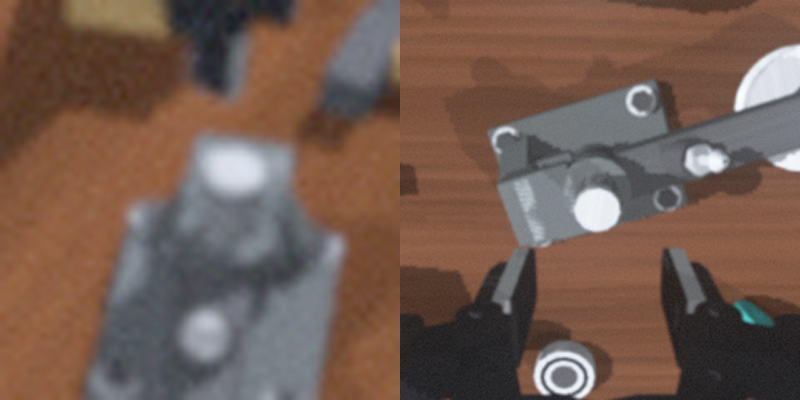

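Run:
```python
from h import *
import pickle
t,s=pickle.load(open("c0.pkl","rb"))
print(tri([t,s],[(111,173.5),(328,114.5)]))
st,p,R=cur(); print(np.round(st["q"],2))
W=r.camera("wrist"); cv2.imwrite("pics/w18.png",W["image"][:,:,::-1])
crop(t["image"],90,150,100,75,8,"pics/t18.png")
```

```text
(array([0.5155502 , 0.40851599, 0.16711603]), [np.float64(0.0001704537120957932), np.float64(0.0001704537120956751)])
[-0.24  0.75  0.05  1.6  -0.05  0.77 -1.73]
```

View pics/t18.png

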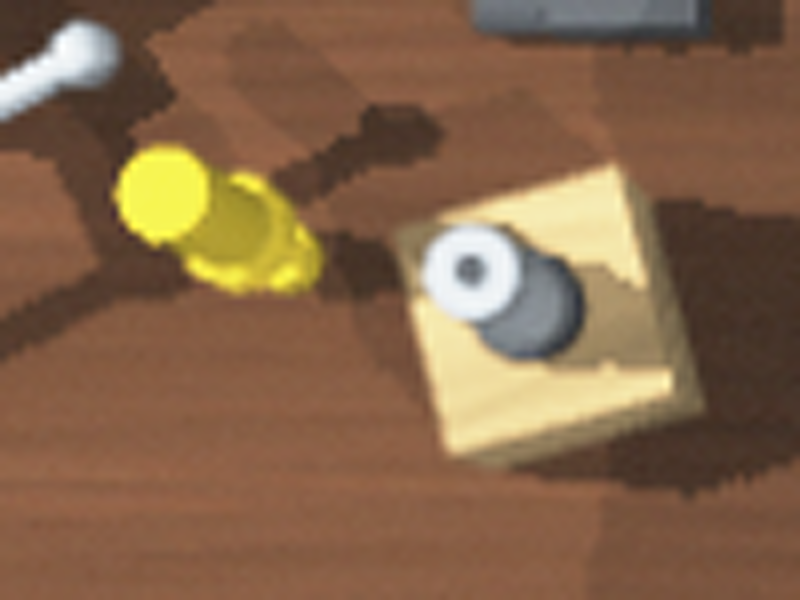

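View pics/w18.png

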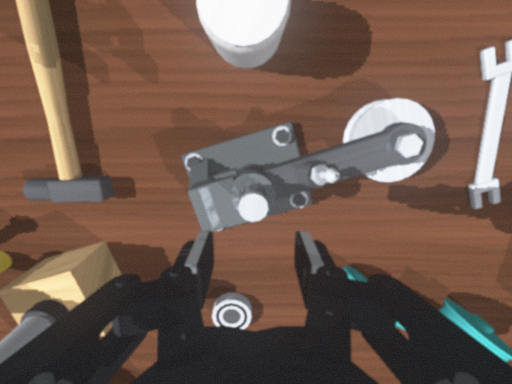

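The pin stands upright with its head on the fork, at wrist (253,206). Next is the grey gun. The yellow one stands 108 mm away at (516,409). I'll turn the jaws to lie across the swing arm, so the final 30° tilt is about tool x.

>>> play_rows --moves "0 -0.06 0 0 -15 0 120;0 -0.18 0 -15 -24 -9 60;0 -0.3 0 -30 -24 -18 0;0 -0.42 0 -50 -24 -30 0;0 -0.54 0 -70 -24 -43 0;0 -0.66 0 -90 -24 -55 0;0 -0.78 0 -110 -24 -68 0;0 -0.9 0 -130 -24 -80 0"

```text
time_s: 13.85
tcp_pos: [0.5435, 0.2161, 0.1642]
tcp_rot: [-0.668, 0.669, -0.231, 0.23]
wrist_force: [-0.1, 0.6, 0.1]
grip_width: 0.0851
```

Run:
```python
from h import *
delta([.489,.3037,.165],frame([0,0,-1],[.955,.297,0]))
print(np.round(r.get_state()["q"],2))
```

```text
turn [ 0.002 -0.967 -0.002] shift [-97.   -0.8  35.3] | tcp [543.5 216.1 164.2] F [-0.1  0.6  0.1] w 85.1 t 13.85
[-0.35  0.68 -0.19  1.72  0.17  0.76 -1.28]
```

>>> play_rows --moves "0 -0.12 0 -12 0 4 0;0 -0.24 0 -24 0 9 0;0 -0.36 0 -36 0 13 0;0 -0.48 0 -48 0 18 0;0 -0.6 0 -60 0 22 0;0 -0.72 0 -72 0 27 0;0 -0.84 0 -85 0 31 0;0 -0.96 0 -97 0 35 0"

```text
time_s: 14.52
tcp_pos: [0.4898, 0.3034, 0.1642]
tcp_rot: [-0.699, 0.7, 0.103, -0.105]
wrist_force: [-0.9, 0.9, 0.2]
grip_width: 0.085
```

>>> play_rows --moves "0 0 0 0 0 0 0;0 0 0 0 0 0 0;0 0 0 0 0 0 0;0 0 0 0 0 0 0;0 0 0 0 0 0 0;0 0 0 0 0 0 0;0 0 0 0 0 0 0;0 0 0 0 0 0 0"

```text
time_s: 15.18
tcp_pos: [0.4909, 0.3035, 0.1656]
tcp_rot: [-0.7, 0.7, 0.102, -0.102]
wrist_force: [-0.2, 0.3, 0.2]
grip_width: 0.0855
```

Run:
```python
from h import *
delta([.489,.3037,.165],frame([0,0,-1],[.955,.297,0]))
print(np.round(r.get_state()["q"],2))
W=r.camera("wrist"); cv2.imwrite("pics/w19.png",W["image"][:,:,::-1])
print(proj(W,[[.489,.3037,.172],[.489,.3037,.144]]))
```

```text
turn [ 0.    -0.013  0.   ] shift [-1.8  0.6  0.8] | tcp [490.9 303.5 165.6] F [-0.2  0.3  0.2] w 85.5 t 15.18
[-0.37  0.69 -0.45  1.74  0.4   0.8  -0.72]
[[249.91758097 222.37954899]
 [250.37937507 207.90617266]]
```

View pics/w19.png

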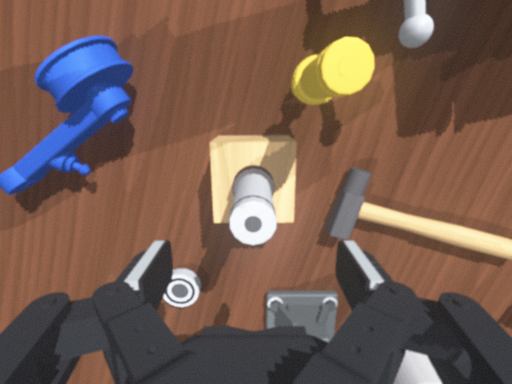

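The grey gun's top is at (253,223), centred between the pads. The yellow gun at (345,65) is well clear. Descending and closing.

>>> play_rows --moves "0 0 0 0 20 0 0;0 0 0 0 45 0 0;0 0 0 0 65 0 0;0 0 0 0 73 0 0;0 0 0 0 73 0 0;0 0 0 0 73 0 100;0 0 0 0 73 0 150;0 0 0 0 73 0 200" --force 110

```text
time_s: 15.9
tcp_pos: [0.4916, 0.3044, 0.0939]
tcp_rot: [0.7, -0.699, -0.103, 0.101]
wrist_force: [-0.6, -0.2, 0.4]
grip_width: 0.0518
```

>>> play_rows --moves "0 0 0 0 0 0 255;0 0 0 0 0 0 255;0 0 0 0 0 0 255;0 0 0 0 0 0 255;0 0 0 0 0 0 255;0 0 0 0 0 0 255;0 0 0 0 0 0 255;0 0 0 0 0 0 255" --force 110

```text
time_s: 16.57
tcp_pos: [0.4909, 0.304, 0.0938]
tcp_rot: [0.7, -0.7, -0.102, 0.101]
wrist_force: [-2.3, -1.0, 6.7]
grip_width: 0.0302
```

Run:
```python
from h import *
delta([.489,.3037,.165],frame([0,0,-1],[.955,.297,0]))
S=r.camera("scene");W=r.camera("wrist")
def sc(im,x,y,w,h): return cv2.resize(im[y:y+h,x:x+w,::-1],(400,400),interpolation=cv2.INTER_CUBIC)
cv2.imwrite("pics/a20.png",np.hstack([sc(S["image"],260,80,100,100),sc(W["image"],160,150,200,200)]))
```

```text
turn [-0.    -0.013  0.001] shift [ -1.8 -71.2   0.3] | tcp [490.9 304.   93.8] F [-2.3 -1.   6.7] w 30.2 t 16.57
```

View pics/a20.png

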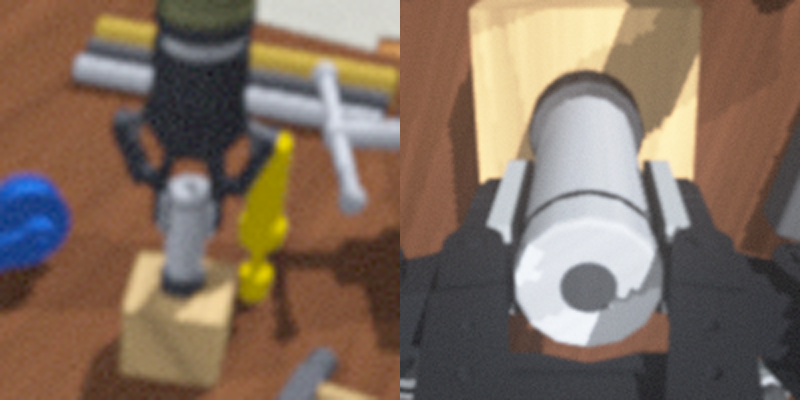

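>>> play_rows --moves "0 0 0 0 -15 0 255;0 0 0 0 -35 0 255;0 0 0 0 -60 0 255;0 0 0 0 -85 0 255;0 0 0 0 -110 0 255;0 0 0 0 -135 0 255;0 0 0 0 -155 0 255;0 0 0 0 -165 0 255"

```text
time_s: 17.33
tcp_pos: [0.4913, 0.3042, 0.2601]
tcp_rot: [0.7, -0.699, -0.103, 0.101]
wrist_force: [-0.4, -0.0, -4.3]
grip_width: 0.0298
```

Run:
```python
from h import *
delta([.6663,-.0478,.255],frame([0,0,-1],[.955,.297,0]))
print(np.round(r.get_state()["q"],2))
W=r.camera("wrist"); cv2.imwrite("pics/w21.png",W["image"][:,:,::-1])
```

```text
turn [-0.001 -0.013  0.003] shift [  67.5    4.9 -387.3] | tcp [491.3 304.2 260.1] F [-0.4 -0.  -4.3] w 29.8 t 17.33
[-0.34  0.58 -0.5   1.62  0.32  1.01 -0.65]
```

View pics/w21.png

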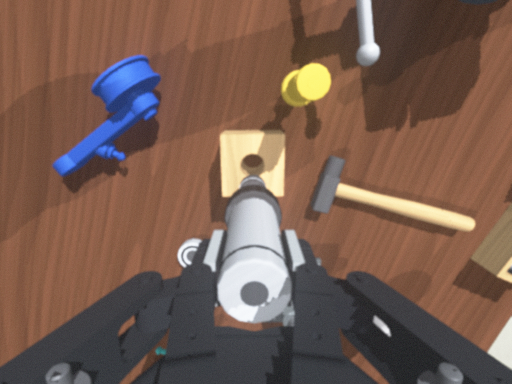

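The gun is lifted clear of its stand, with a load of −4.3 N. Carrying it across.

>>> play_rows --moves "0 -0.013 0 6 0 -36 255;0 -0.013 0 12 0 -70 255;0 -0.013 0 18 0 -105 255;0 -0.013 0 24 0 -140 255;0 -0.013 0 30 0 -175 255;0 -0.013 0 37 0 -210 255;0 -0.013 0 42 0 -240 255;0 -0.013 0 47 0 -268 255"

```text
time_s: 18.05
tcp_pos: [0.6118, 0.057, 0.2555]
tcp_rot: [-0.699, 0.7, 0.105, -0.107]
wrist_force: [-0.6, 0.0, -4.7]
grip_width: 0.0298
```

Run:
```python
from h import *
delta([.6663,-.0478,.255],frame([0,0,-1],[.955,.297,0]))
n=np.array([.5*.297,-.5*.955,.866])
delta(np.array([.6468,.0147,.092])+n*.1358,frame(-n,[.955,.297,0]))
print(np.round(r.get_state()["q"],2))
```

```text
turn [ 0.001 -0.001 -0.004] shift [  21.1    0.6 -116.2] | tcp [611.8  57.  255.5] F [-0.6  0.  -4.7] w 29.8 t 18.05
turn [ 0.524 -0.002 -0.003] shift [  21.2   45.9 -118.6] | tcp [611.8  57.  255.5] F [-0.6  0.  -4.7] w 29.8 t 18.05
[ 0.11  0.65 -0.5   1.51  0.34  1.08 -0.17]
```

>>> play_rows --moves "0.02 0 0 4 0 -20 255;0.08 0 0 8 0 -42 255;0.16 0 0 12 0 -65 255;0.24 0 0 16 0 -88 255;0.32 0 0 19 0 -105 255;0.4 0 0 21 0 -116 255;0.47 0 0 21 0 -118 255;0.52 0 0 21 0 -118 255"

```text
time_s: 18.72
tcp_pos: [0.6671, -0.0511, 0.2535]
tcp_rot: [0.856, -0.496, -0.072, 0.129]
wrist_force: [0.1, -0.0, -4.2]
grip_width: 0.0297
```

>>> play_rows --moves "0 0 0 0 0 0 255;0 0 0 0 0 0 255;0 0 0 0 0 0 255;0 0 0 0 0 0 255;0 0 0 0 0 0 255;0 0 0 0 0 0 255;0 0 0 0 0 0 255;0 0 0 0 0 0 255"

```text
time_s: 19.38
tcp_pos: [0.6673, -0.046, 0.2579]
tcp_rot: [0.855, -0.496, -0.076, 0.13]
wrist_force: [0.4, -0.3, -4.0]
grip_width: 0.0299
```

Run:
```python
from h import *
n=np.array([.5*.297,-.5*.955,.866])
delta(np.array([.6468,.0147,.092])+n*.1358,frame(-n,[.955,.297,0]))
print(np.round(r.get_state()["q"],2))
W=r.camera("wrist");S=r.camera("scene");T=r.camera("top")
cv2.imwrite("pics/w22.png",W["image"][:,:,::-1])
print(proj(W,[.6468,.0147,.092]))
def sc(im,x,y,w,h): return cv2.resize(im[y:y+h,x:x+w,::-1],(400,400),interpolation=cv2.INTER_CUBIC)
cv2.imwrite("pics/a22.png",np.hstack([sc(S["image"],260,150,100,100),sc(T["image"],210,80,100,100)]))
```

```text
turn [ 0.004  0.001 -0.   ] shift [ -1.6  40.  -27.3] | tcp [667.3 -46.  257.9] F [ 0.4 -0.3 -4. ] w 29.9 t 19.38
[ 0.5   0.94 -0.69  1.06  0.04  1.44  0.29]
[[251.97033355 187.69846531]]
```

View pics/w22.png

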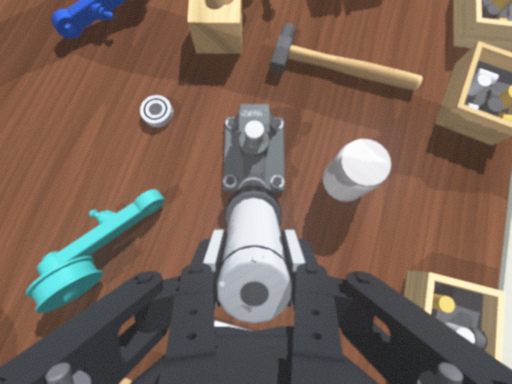

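View pics/a22.png

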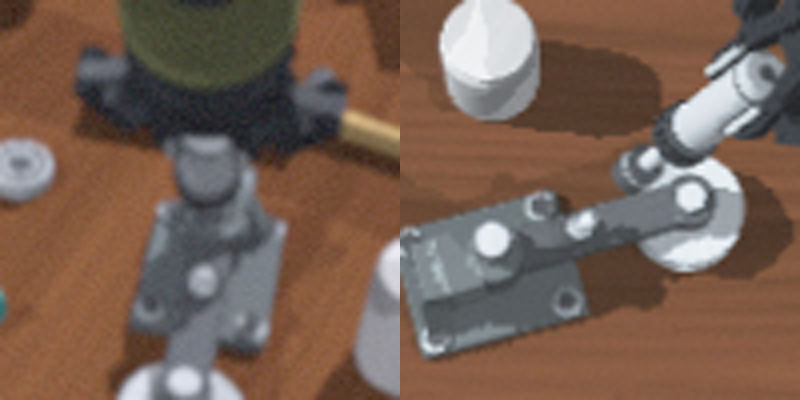

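>>> play_rows --moves "0.004 0 0 -1 6 -5 255;0.004 0 0 -1.6 14 -10 255;0.004 0 0 -1.6 22 -16 255;0.004 0 0 -1.6 30 -22 255;0.004 0 0 -1.6 40 -27 255;0.004 0 0 -1.6 40 -27 255;0.004 0 0 -1.6 40 -27 255;0.004 0 0 -1.6 40 -27 255"

```text
time_s: 20.2
tcp_pos: [0.6671, -0.0497, 0.2097]
tcp_rot: [0.856, -0.494, -0.075, 0.13]
wrist_force: [1.3, 0.6, -4.3]
grip_width: 0.0303
```

Run:
```python
from h import *
n=np.array([.5*.297,-.5*.955,.866])
N=np.array([.6468,.0147,.092])
delta(N+n*.1358,frame(-n,[.955,.297,0]))
W=r.camera("wrist");S=r.camera("scene");T=r.camera("top")
import pickle;pickle.dump((W,S,T,cur()[1],cur()[2].as_matrix()),open("c23.pkl","wb"))
for c,nm in ((W,"w"),(S,"s"),(T,"t")): print(nm,np.round(proj(c,[N,N+n*.05,N+n*.065,N+n*.186,N+n*.214]),1).tolist())
crop(S["image"],280,160,60,60,10,"pics/s23.png");crop(T["image"],240,90,75,75,8,"pics/t23.png")
crop(W["image"],200,100,100,80,8,"pics/w23.png")
```

```text
turn [-0.001  0.001  0.   ] shift [-0.3 -0.1 -0.4] | tcp [667.1 -49.7 209.7] F [ 1.3  0.6 -4.3] w 30.3 t 20.2
w [[252.8, 175.3], [252.7, 187.1], [252.6, 191.5], [251.9, 258.6], [251.4, 293.1]]
s [[310.6, 218.9], [310.5, 214.8], [310.5, 213.5], [310.1, 201.4], [310.0, 198.1]]
t [[258.1, 134.1], [267.0, 127.9], [269.9, 125.9], [294.6, 108.7], [301.0, 104.3]]
```

View pics/s23.png

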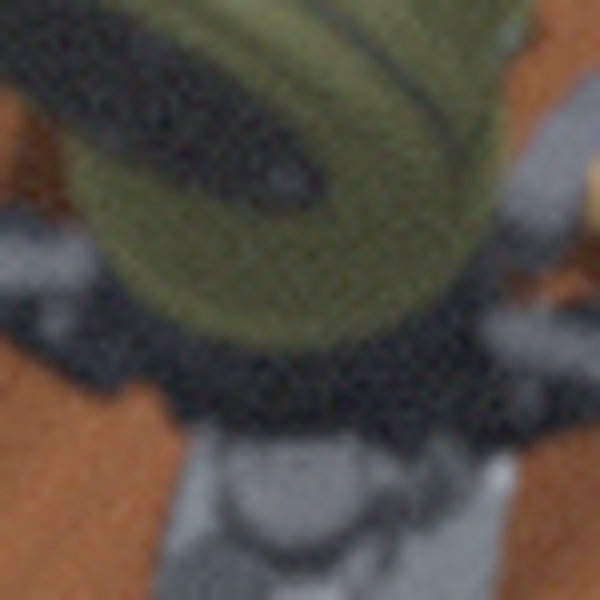

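View pics/t23.png

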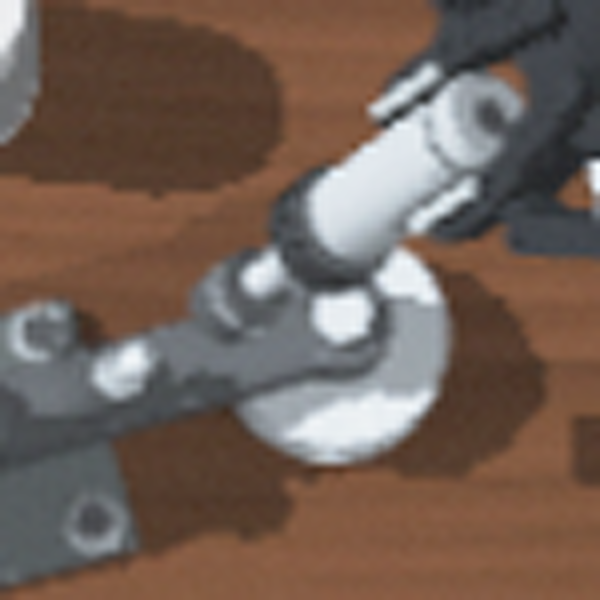

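View pics/w23.png

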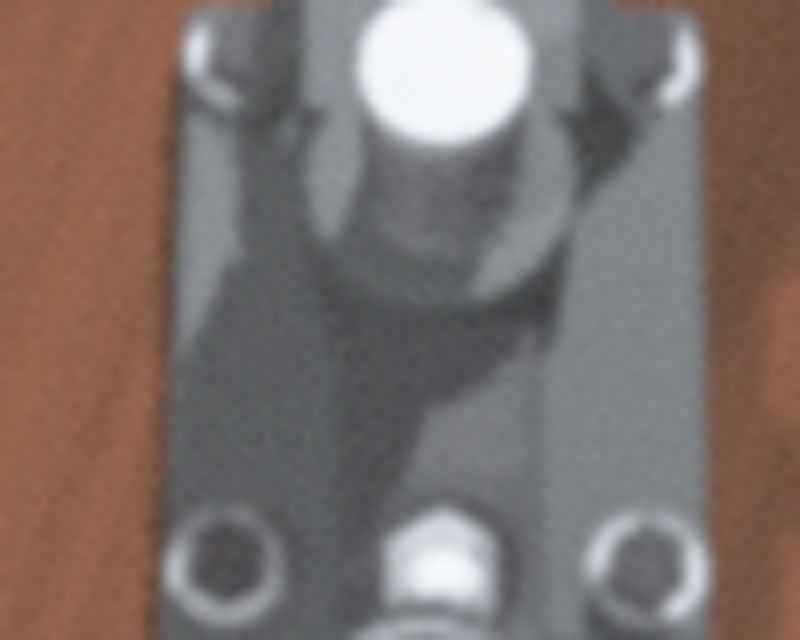

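Run:
```python
import pickle
from h import *
W,S,T,p,R=pickle.load(open("c23.pkl","rb"))
crop(W["image"],200,140,110,160,5,"pics/w24.png")
```

```text
(no output)
```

View pics/w24.png

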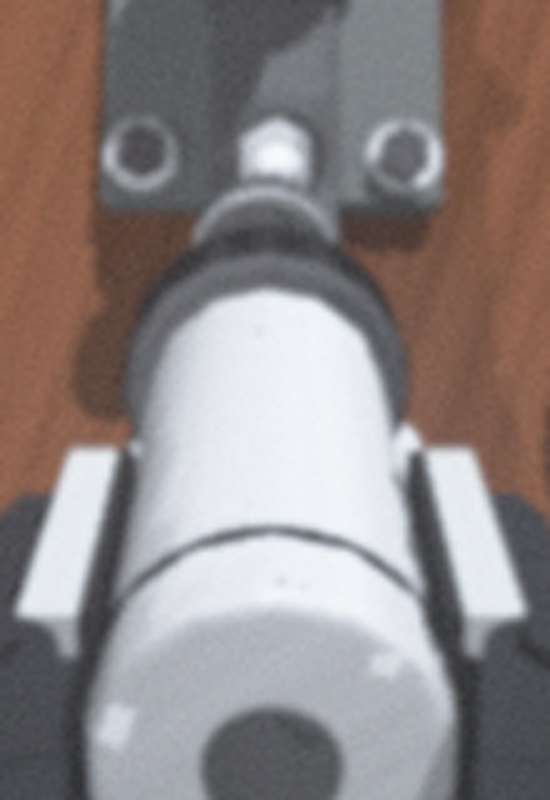

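Run:
```python
import pickle
from h import *
W,S,T,p,Rm=pickle.load(open("c23.pkl","rb"))
n=np.array([.5*.297,-.5*.955,.866]);n/=np.linalg.norm(n)
N=np.array([.6468,.0147,.092]); e1=np.array([.955,.297,0]);e2=np.cross(n,e1)
th=np.linspace(0,2*np.pi,60)
def draw(c,x,y,w,h,sc,offs,fn,extra=()):
    im=cv2.resize(c["image"][y:y+h,x:x+w,::-1],None,fx=sc,fy=sc,interpolation=cv2.INTER_CUBIC)
    def ci(C,rad,col,du=(0,0)):
        q=proj(c,C+rad*(np.outer(np.cos(th),e1)+np.outer(np.sin(th),e2)))+np.array(du)
        q=((q-[x,y]+.5)*sc-.5).astype(int); cv2.polylines(im,[q],True,col,1)
    ci(N,.003,(0,0,255),offs);ci(N-.005*n,.0065,(0,255,0),offs);ci(N-.009*n,.0065,(0,255,0),offs);ci(N-.017*n,.0095,(255,0,0),offs)
    # gun: mouth and top from tcp
    f=-n
    f=Rm[:,1]; A=p
    ci(A+f*(.0708+.015),.013,(0,255,255));ci(A-f*.0502-.028*f,.016,(0,255,255));ci(A+f*.0038,.02,(255,0,255))
    return im
a=draw(W,200,140,110,110,5,(0,0),0);b=draw(T,235,90,75,75,5,(0,0),0)
cv2.imwrite("pics/ov_w.png",a);cv2.imwrite("pics/ov_t.png",cv2.resize(draw(T,240,90,75,60,8,(0,0),0),None,fx=1,fy=1))
```

```text
(no output)
```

View pics/ov_w.png

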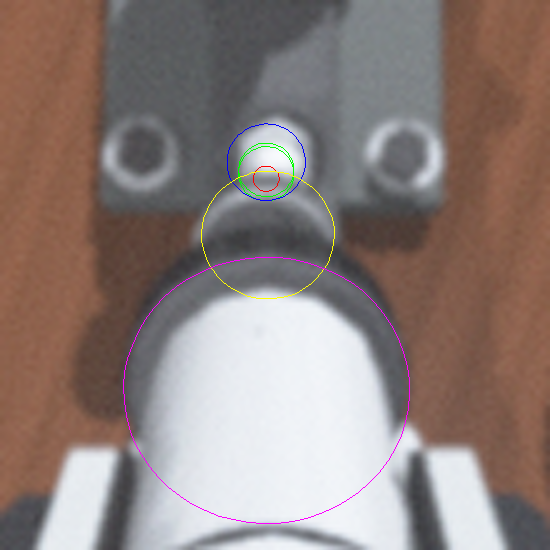

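View pics/ov_t.png

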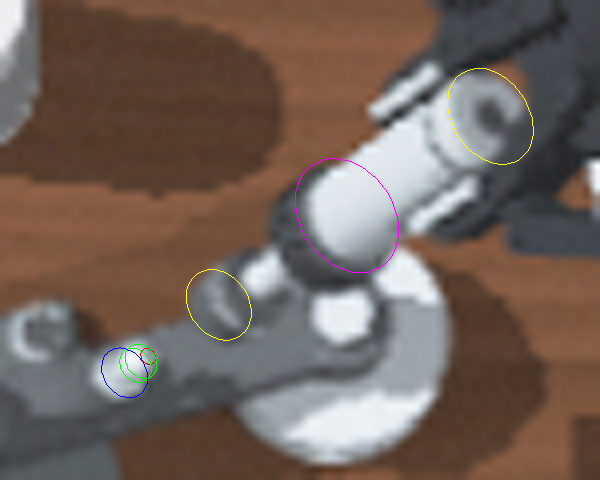

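Run:
```python
import pickle
from h import *
W,S,T,p,Rm=pickle.load(open("c23.pkl","rb"))
im=W["image"].copy();x,y,w,h=230,155,50,45
c=cv2.resize(im[y:y+h,x:x+w,::-1],None,fx=14,fy=14,interpolation=cv2.INTER_CUBIC)
c=cv2.convertScaleAbs(c,alpha=1.4,beta=-20)
cv2.imwrite("pics/w25.png",c)
```

```text
(no output)
```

View pics/w25.png

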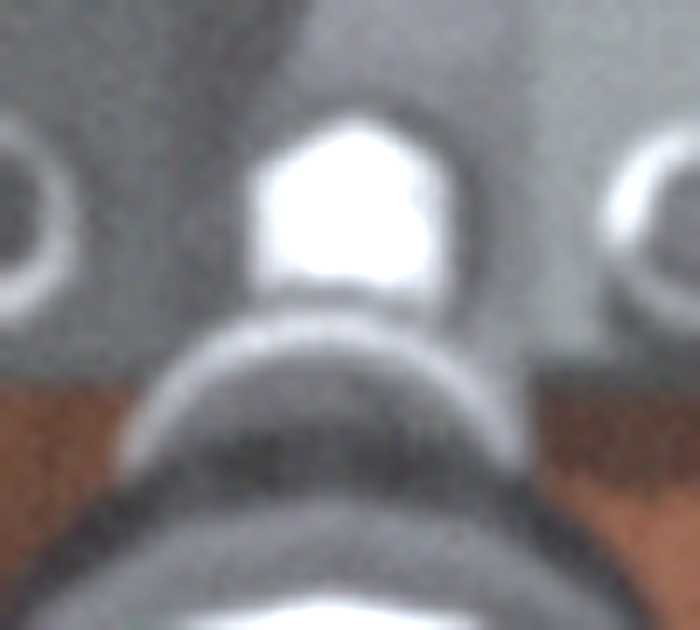

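Run:
```python
import pickle
from h import *
W,S,T,p,Rm=pickle.load(open("c23.pkl","rb"))
th=np.linspace(0,2*np.pi,120);x,f,z=Rm.T
for L in (0,.01,.015,.02,.025,.03):
    C=p+f*(.0858-L); q=proj(W,C+.013*(np.outer(np.cos(th),x)+np.outer(np.sin(th),z)))
    print(L,"w",round(np.ptp(q[:,0]),1),"top v",round(q[:,1].min(),1),"uc",round(q[:,0].mean(),1))
C=p+f*.0238  # head underside
q=proj(W,C+.02*(np.outer(np.cos(th),x)+np.outer(np.sin(th),z)));print("head under",np.ptp(q[:,0]),q[:,1].min(),q[:,0].mean())
```

```text
0 w 26.5 top v 173.8 uc 253.3
0.01 w 27.5 top v 176.2 uc 253.3
0.015 w 28.0 top v 177.5 uc 253.3
0.02 w 28.5 top v 178.9 uc 253.3
0.025 w 29.1 top v 180.2 uc 253.3
0.03 w 29.6 top v 181.7 uc 253.3
head under 52.124304248703254 183.40018515977533 253.24546236335695
```

Relative to the gun's axis, the nipple is about 1.6 mm toward tool +x. Wrist and top views agree on this; in-plane biases are equal for both. Correct and approach to 10 mm short.

>>> play_rows --moves "0 0 0 1.6 0 0 255;0 0 0 1.6 8 0 255;0 0 0 1.6 16 0 255;0 0 0 1.6 24 0 255;0 0 0 1.6 32 0 255;0 0 0 1.6 38 0 255;0 0 0 1.6 38 0 255;0 0 0 1.6 38 0 255"

```text
time_s: 21.02
tcp_pos: [0.6624, -0.0312, 0.1761]
tcp_rot: [0.856, -0.494, -0.075, 0.131]
wrist_force: [0.6, 0.5, -3.7]
grip_width: 0.0301
```

```bash
cat > n.py <<'E'
from h import *
n=np.array([.5*.297,-.5*.955,.866]);n/=np.linalg.norm(n)
N=np.array([.6468,.0147,.092])
RT=frame(-n,[.955,.297,0])
E
python3 - <<'E'
from n import *
delta(N+n*.0708,RT)
W=r.camera("wrist");T=r.camera("top");S=r.camera("scene")
def sc(im,x,y,w,h): return cv2.resize(im[y:y+h,x:x+w,::-1],(400,400),interpolation=cv2.INTER_CUBIC)
cv2.imwrite("pics/a26.png",np.hstack([sc(W["image"],225,145,55,55),sc(T["image"],240,95,60,60)]))
E
```

```text
turn [-0.001  0.001 -0.001] shift [-1.2 26.3 -0.1] | tcp [662.4 -31.2 176.1] F [ 0.6  0.5 -3.7] w 30.1 t 21.02
```

View pics/a26.png

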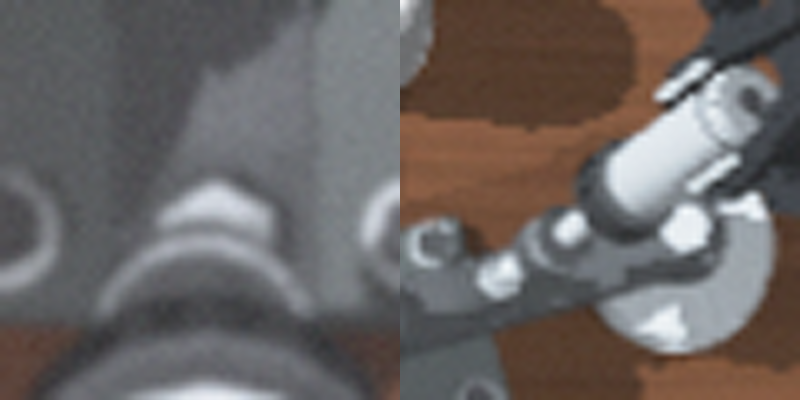

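>>> play_rows --moves "0 0 0 1.2 0 0 255;0 0 0 1.2 2 0 255;0 0 0 1.2 4 0 255;0 0 0 1.2 6 0 255;0 0 0 1.2 9 0 255;0 0 0 1.2 12 0 255;0 0 0 1.2 14 0 255;0 0 0 1.2 14 0 255"

```text
time_s: 21.83
tcp_pos: [0.6612, -0.024, 0.1638]
tcp_rot: [0.856, -0.494, -0.075, 0.131]
wrist_force: [-0.5, 0.2, -3.7]
grip_width: 0.0301
```

Run:
```python
from n import *
delta(N+n*.0708,RT)
W=r.camera("wrist");T=r.camera("top")
def sc(im,x,y,w,h): return cv2.resize(im[y:y+h,x:x+w,::-1],(400,400),interpolation=cv2.INTER_CUBIC)
cv2.imwrite("pics/a27.png",np.hstack([sc(W["image"],225,145,55,55),sc(T["image"],240,95,60,60)]))
```

```text
turn [-0.001  0.001 -0.002] shift [-2.3 12.  -0.2] | tcp [661.2 -24.  163.8] F [-0.5  0.2 -3.7] w 30.1 t 21.83
```

View pics/a27.png

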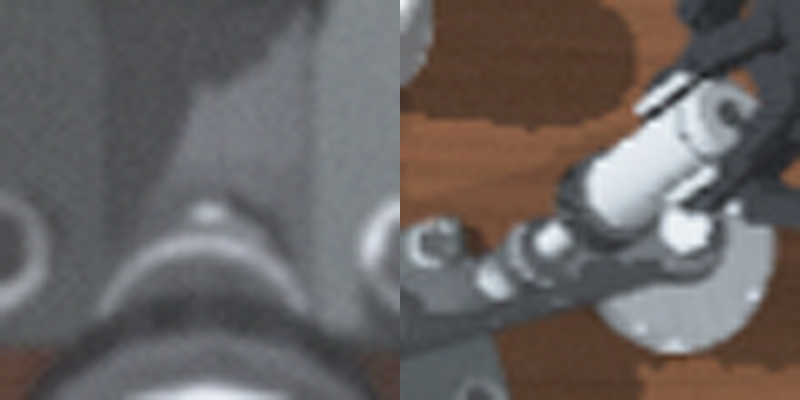

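>>> play_rows --moves "0 0 0 0.3 1 0 255;0 0 0 0.3 2 0 255;0 0 0 0.3 3 0 255;0 0 0 0.3 4 0 255;0 0 0 0.3 5 0 255;0 0 0 0.3 6 0 255;0 0 0 0.3 7 0 255;0 0 0 0.3 8 0 255"

```text
time_s: 22.6
tcp_pos: [0.6608, -0.0203, 0.1576]
tcp_rot: [0.856, -0.494, -0.075, 0.13]
wrist_force: [-0.0, 0.2, -2.9]
grip_width: 0.0302
```

```bash
cat >> n.py <<'E'
def fn():
    s,p,R=cur(); F=np.array(s["wrist_force"])-[0,0,-4.2]; print("F tool xyz",np.round(R.inv().apply(F),1),"tq",np.round(R.inv().apply(s["torque"]),2))
E
python3 - <<'E'
from n import *
delta(N+n*.0708,RT);fn()
E
```

```text
turn [-0.     0.001 -0.   ] shift [-3.   4.8 -0.2] | tcp [660.8 -20.3 157.6] F [-0.   0.2 -2.9] w 30.2 t 22.6
F tool xyz [ 0.  -1.   0.9] tq [-0.81 -0.05  0.07]
```

>>> play_rows --moves "0 0 0 0 1 0 255;0 0 0 0 2 0 255;0 0 0 0 3 0 255;0 0 0 0 4 0 255;0 0 0 0 4.5 0 255;0 0 0 0 5 0 255;0 0 0 0 5 0 255;0 0 0 0 5 0 255"

```text
time_s: 23.27
tcp_pos: [0.6603, -0.0185, 0.1535]
tcp_rot: [0.856, -0.494, -0.075, 0.13]
wrist_force: [-0.2, -0.9, -0.1]
grip_width: 0.0299
```

Run:
```python
from n import *
delta(N+n*.0708,RT);fn()
W=r.camera("wrist");T=r.camera("top")
def sc(im,x,y,w,h): return cv2.resize(im[y:y+h,x:x+w,::-1],(400,400),interpolation=cv2.INTER_CUBIC)
cv2.imwrite("pics/a28.png",np.hstack([sc(W["image"],225,145,55,55),sc(T["image"],240,95,60,60)]))
```

```text
turn [0. 0. 0.] shift [-3.   0.3  0.1] | tcp [660.3 -18.5 153.5] F [-0.2 -0.9 -0.1] w 29.9 t 23.27
F tool xyz [-0.5 -4.   1.4] tq [-0.87  0.05  0.26]
```

View pics/a28.png

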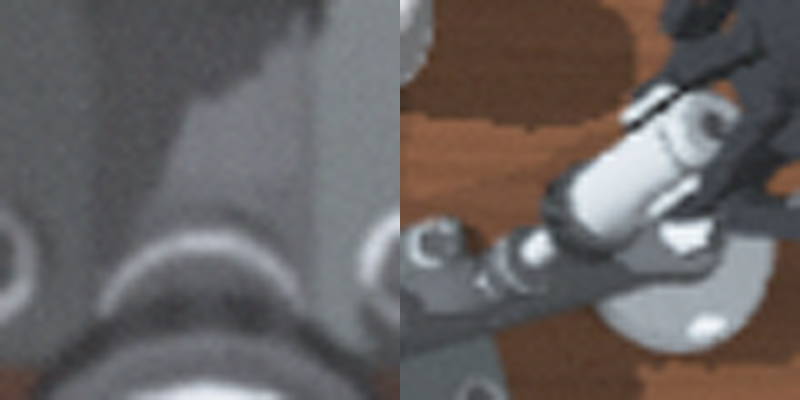

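>>> play_rows --moves "0 0 0 0 0.5 0 255;0 0 0 0 1 0 255;0 0 0 0 1.5 0 255;0 0 0 0 2 0 255;0 0 0 0 2.5 0 255;0 0 0 0 3 0 255;0 0 0 0 3 0 255;0 0 0 0 3 0 255"

```text
time_s: 24.03
tcp_pos: [0.6603, -0.0175, 0.1516]
tcp_rot: [0.856, -0.495, -0.076, 0.13]
wrist_force: [-0.8, -4.7, 6.2]
grip_width: 0.03
```

Run:
```python
from n import *
delta(N+n*.0708,RT);fn()
```

```text
turn [0.001 0.    0.001] shift [-3.3 -1.8  0.3] | tcp [660.3 -17.5 151.6] F [-0.8 -4.7  6.2] w 30.0 t 24.03
F tool xyz [ -2.2 -11.2   1.5] tq [-0.64 -0.05  0.75]
```

>>> play_rows --moves "0 0 0 -0.5 0.5 0 255;0 0 0 -0.5 1 0 255;0 0 0 -0.5 1.5 0 255;0 0 0 -0.5 2 0 255;0 0 0 -0.5 2.5 0 255;0 0 0 -0.5 3 0 255;0 0 0 -0.5 4 0 255;0 0 0 -0.5 4 0 255"

```text
time_s: 24.7
tcp_pos: [0.6596, -0.0159, 0.1485]
tcp_rot: [0.856, -0.495, -0.076, 0.129]
wrist_force: [0.3, -5.2, 8.3]
grip_width: 0.0299
```

Run:
```python
from n import *
delta(N+n*.0708,RT);fn()
W=r.camera("wrist");T=r.camera("top")
def sc(im,x,y,w,h): return cv2.resize(im[y:y+h,x:x+w,::-1],(400,400),interpolation=cv2.INTER_CUBIC)
cv2.imwrite("pics/a29.png",np.hstack([sc(W["image"],210,130,90,90),sc(T["image"],240,95,60,60)]))
```

```text
turn [0.001 0.    0.002] shift [-3.2 -5.4  0.3] | tcp [659.6 -15.9 148.5] F [ 0.3 -5.2  8.3] w 29.9 t 24.7
F tool xyz [ -1.2 -13.4   1.8] tq [-0.56  0.01  0.66]
```

View pics/a29.png

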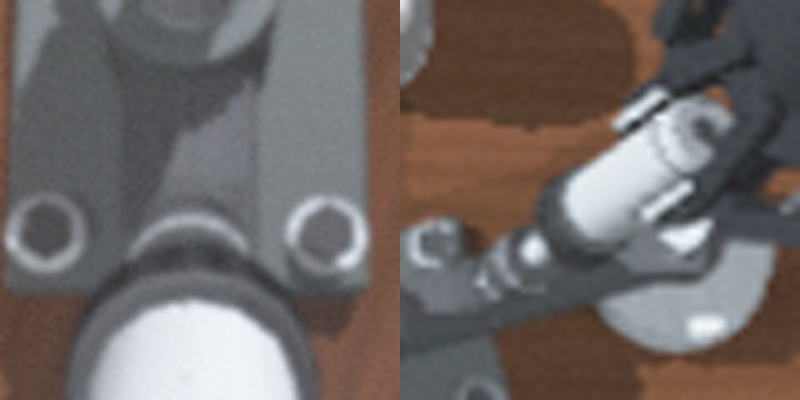

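The force rises 0.6 N/mm, which matches the nozzle spring, so the coupler is home and the nozzle is going in.

>>> play_rows --moves "0 0 0 -0.3 0.5 0 255;0 0 0 -0.3 1 0 255;0 0 0 -0.3 1.5 0 255;0 0 0 -0.3 2 0 255;0 0 0 -0.3 2.5 0 255;0 0 0 -0.3 3 0 255;0 0 0 -0.3 3.5 0 255;0 0 0 -0.3 3.5 0 255"

```text
time_s: 25.47
tcp_pos: [0.6592, -0.0145, 0.1459]
tcp_rot: [0.856, -0.495, -0.076, 0.129]
wrist_force: [-0.2, -5.9, 9.2]
grip_width: 0.03
```

Run:
```python
from n import *
delta(N+n*.0708,RT);fn()
```

```text
turn [0.001 0.    0.003] shift [-3.1 -8.3  0.3] | tcp [659.2 -14.5 145.9] F [-0.2 -5.9  9.2] w 30.0 t 25.47
F tool xyz [ -1.9 -14.4   1.8] tq [-0.49  0.01  0.76]
```

>>> play_rows --moves "0 0 0 0 0.5 0 255;0 0 0 0 1 0 255;0 0 0 0 1.5 0 255;0 0 0 0 2 0 255;0 0 0 0 2 0 255;0 0 0 0 2 0 255;0 0 0 0 2 0 255;0 0 0 0 2 0 255"

```text
time_s: 26.13
tcp_pos: [0.659, -0.0137, 0.1445]
tcp_rot: [0.856, -0.495, -0.076, 0.129]
wrist_force: [-0.2, -6.6, 10.3]
grip_width: 0.03
```

Run:
```python
from n import *
delta(N+n*.0708,RT);fn()
W=r.camera("wrist");T=r.camera("top");S=r.camera("scene")
def sc(im,x,y,w,h): return cv2.resize(im[y:y+h,x:x+w,::-1],(400,400),interpolation=cv2.INTER_CUBIC)
cv2.imwrite("pics/a30.png",np.hstack([sc(W["image"],210,130,90,90),sc(T["image"],240,95,60,60)]))
cv2.imwrite("pics/t30.png",T["image"][:,:,::-1]);fn()
```

```text
turn [0.001 0.    0.003] shift [ -3.2 -10.    0.3] | tcp [659.  -13.7 144.5] F [-0.2 -6.6 10.3] w 30.0 t 26.13
F tool xyz [ -2.1 -15.6   1.8] tq [-0.49 -0.02  0.87]
F tool xyz [ -2.2 -15.9   0.7] tq [-0.53  0.02  0.87]
```

View pics/a30.png

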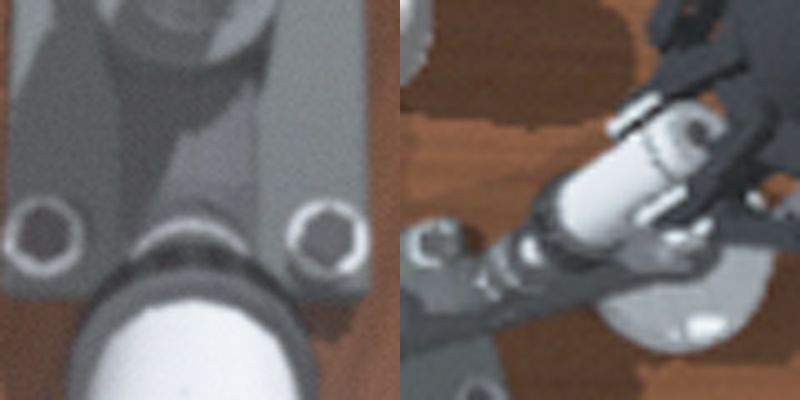

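View pics/t30.png

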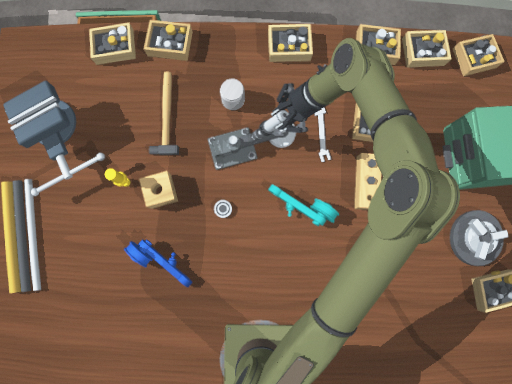

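Run:
```python
from n import *
delta(N+n*.0708,RT);fn()
print(r.hand_in())
```

```text
turn [0.001 0.    0.003] shift [ -3.2 -10.    0.4] | tcp [659.  -13.7 144.5] F [ 0.  -7.7  9.9] w 29.7 t 26.28
F tool xyz [ -2.2 -15.9   0.7] tq [-0.53  0.02  0.87]
the job is handed in; nothing more can be done
None
```

The job is done and handed in at 26.3 s, with no verdict reported back.

- **Pin:** I took the round-headed pin from the block hole nearest the robot and pushed it down through the fork and eye. Its head landed on the fork at the height I had predicted, where the vertical force turned to +6 N. After release the cameras showed it standing upright.
- **Gun:** I gripped the grey gun by the barrel, tilted it 30° onto the nipple's axis and pressed the coupler on. The push force passed the 5–8 N snap range, then rose about 0.5–0.6 N/mm like the nozzle spring. It finished at 15.9 N and about 10 mm past the expected seating point, so the nozzle is pressed in by roughly 10–11 mm of its 12 mm. The arm was still holding the gun there at hand-in.

**Checks that disagreed or are indirect:**
- **Finger tips:** The real tips sit about 30 mm short of the reported tool point. My first closing on the pin therefore shut above its head without touching it. I measured the offset and worked with it from then on.
- **Nipple position:** The gun ended about 3 mm sideways of my first nipple estimate, after corrections from the wrist camera. About 2 N of side force remained on the wrist.
- **Snap:** I inferred it from force and position; I did not do a pull test.

The last top view showed the look-alikes, tools and boxes in view where they had been. The pin itself was only seen in part during pressing.

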